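# Load the wash rack, then try, free and hold up the washer lid

### The job

Drop the two drill bushes that stand loose on the bench into the two empty bores of the wash rack, one in each and fully home, so that the head rests on top of the rack. Then, before you touch the latch knob, give the washer's lid a tug by its handle to feel whether the latch has caught it; if it has, don't force it but turn the knob anticlockwise to let it go. Raise the lid to at least 45 degrees and finish while holding it there by its handle, so that I can put the rack in; leave everything else on the bench where it is.

Things in the scene. Friction and masses are not known exactly. Their poses are not given: they have to be found in the camera images.
- washer: grey-green bench spray washer, 340 (x) by 360 (y) by 185 mm high, fixed to the bench. Origin: centre of its underside on the bench; its x axis points from the front (robot side) to the rear. From front to rear: a 43 mm deep front ledge, 140 mm high, with the latch at its right (-y) end; the lidded tank (lid top 166 mm above the bench); a pump housing 185 mm high.
- lid: the washer's stainless steel lid, 352 mm wide (y) by 190 mm deep (x), about 0.7 kg. Origin on the hinge line at its rear edge. It has no stay and falls shut when let go.
- lid_angle (a joint): lid angle in rad: 0 shut, grows as the front edge rises, stops at 0.95. Raising the free lid takes about 4 to 7 N at the handle. When the latch has caught it, it gives only about 3 mm (0.02 rad) and then stops hard; a tug of some 12 to 15 N is enough to tell.
- handle (a point): middle of the lid's handle: a round dark bar 10 mm in diameter and 90 mm long, parallel to the washer's y axis, 42 mm above the lid's top, on two posts near the lid's front edge. The point turns with the lid.
- lid_hinge (a point): point on the lid's hinge line, in the same upright plane as the middle of the handle (165 mm behind it and 58 mm below it when shut). The hinge line is parallel to the washer's y axis.
- latch: the lid's latch: a round black knurled knob, 34 mm diameter, its underside 176 mm and top 206 mm above the bench, on a stem above a dark housing (170 mm high), with a cam out of sight below. Turns about the vertical with light friction, stays where left. Origin on its axis 140 mm above the bench; its x axis turns with the knob and lies along the washer's x axis at the clockwise stop.
- knob_axis (a point): fixed point of the washer on the knob's axis at the knob's mid height, 191 mm above the bench. The knob turns 1.45 rad from stop to stop and starts at a different angle each time; whether it holds the lid cannot be seen; turned anticlockwise (seen from above) to its stop it always frees the lid.
- knob_rim (a point): point on the knob's rim, 18 mm from the axis along the latch's own x axis, at mid height; turns with the knob.
- rack: aluminium wash rack, a block 250 (x) by 70 (y) by 45 mm high with four bores in a row along its x axis and a low wire handle at each end (to 54 mm high, 152 mm from the middle). Loose, about 1.7 kg. Origin: centre of its underside.
- bore0 (a point): centre of the mouth of bore 0, on the rack's top face; holds a bush at the start. The bores lie 50 mm apart along the rack's x axis, 26 mm in diameter, right through, with a 1.5 mm chamfer.
- bore1 (a point): centre of the mouth of bore 1, on the rack's top face; EMPTY at the start. The bores lie 50 mm apart along the rack's x axis, 26 mm in diameter, right through, with a 1.5 mm chamfer.
- bore2 (a point): centre of the mouth of bore 2, on the rack's top face; holds a bush at the start. The bores lie 50 mm apart along the rack's x axis, 26 mm in diameter, right through, with a 1.5 mm chamfer.
- bore3 (a point): centre of the mouth of bore 3, on the rack's top face; EMPTY at the start. The bores lie 50 mm apart along the rack's x axis, 26 mm in diameter, right through, with a 1.5 mm chamfer.
- bush_a: headed steel drill bush: plain round body 22 mm diameter and 32 mm long, on top of it a knurled head 34 mm diameter and 18 mm high (50 mm overall, about 0.17 kg). Origin: centre of its lower end face, z up along its axis. Starts standing on the bench, head up; to be put in an empty bore.
- bush_b: headed steel drill bush: plain round body 22 mm diameter and 32 mm long, on top of it a knurled head 34 mm diameter and 18 mm high (50 mm overall, about 0.17 kg). Origin: centre of its lower end face, z up along its axis. Starts standing on the bench, head up; to be put in the other empty bore.
- bush_c: headed steel drill bush: plain round body 22 mm diameter and 32 mm long, on top of it a knurled head 34 mm diameter and 18 mm high (50 mm overall, about 0.17 kg). Origin: centre of its lower end face, z up along its axis. Already in bore 0; stays there.
- bush_d: headed steel drill bush: plain round body 22 mm diameter and 32 mm long, on top of it a knurled head 34 mm diameter and 18 mm high (50 mm overall, about 0.17 kg). Origin: centre of its lower end face, z up along its axis. Already in bore 2; stays there.
- nut: brass clamping nut, a ring 42 mm outside, 26 mm inside, 22 mm high, standing among the loose bushes; not to be moved. Origin: centre of its underside.
- spanner: steel spanner, 190 mm long, lying on the bench; not to be moved.
- brush: brush with wooden handle, 200 mm long, lying on the bench; not to be moved.
Things that resemble listed ones, but are neither listed nor needed, are in the scene too. Leave any purple look-alike of the bush_b alone. What is shaped like the bush_d but pink is not meant.

How it is judged:
By the outcome, as a careful person would: the job done as asked, in the order asked, and still so for the second after the job is handed in, while the arm keeps its last pose, push and grip.
It also fails if it takes over 72 s, if anything falls off the work surface, if the arm or the gripper's body presses on something with over 40 N, if the wrist force passes 120 N, or if a joint passes its speed limit or range.

### The arm

A 6-joint arm with a two-finger parallel gripper is mounted at the origin on the work surface. World frame = base frame: x ahead of the robot, y to its left, z up, the work surface at z = 0. Lengths are in m, angles in rad, forces in N, time in s.
With the tool pointing down it reaches from about 0.225 to 0.875 m from the base axis. Payload 3.4 kg.
Tool frame: the origin (TCP) lies at the very end of the fingers, on their centre line; the grasp point (between the pads) lies 19 mm behind it; z points along the fingers, y is the direction in which the jaws open and shut (so a half turn about z gives the same grasp; the last joint's range is limited). The gripper opens to 85 mm and grips with 20 to 120 N. Pads are 22 mm wide; open, the fingers measure 114 mm over their backs; the gripper's body (76 mm by 85 mm) begins 54 mm behind the grasp point. The pads swing forward as they close: fully open they stand 13 mm farther back than shut.
Start: joints at [1.146, 0.276, 1.505, -0, 1.361, -0.121], TCP at [0.172, 0.549, 0.209] pointing down, gripper open.
Joint ranges: [-2.89, 2.89], [-0.75, 2.08], [0.22, 2.7], [-1.18, 4.32], [0.11, 2.71], [-2.7, 2.7]. Speed limits (rad/s): [2.57, 2.57, 3.14, 3.14, 3.14, 3.14].

### API

Orientations are given as a unit quaternion [w, x, y, z].
In Python, from rig import telemetry, imaging, manip, finder gives the robot as it stands.
- The arm moves only by the tool arm_command, never from a script. Its argument "steps" is a list of rows, each a list of 3 entries, a list of its own where there are three numbers: the turn, a rotation vector about the world's x, y, z in rad, then the shift along the world's x, y, z in mm, then the closure in counts, from 0 (fully open) to 255 (shut). In form: [[[rx, ry, rz], [dx, dy, dz], grip], ...]. A call has 1 to 20 rows; each row shifts and turns the commanded pose from where the row before left it; what a row does not reach is not made up. A row lasts 1/8 s, in which the tool goes at most 62.5 mm and 10.7 degrees, less where a joint would pass 70% of its speed; a pose out of reach is approached as far as the arm can. A call is refused whole if a number of a shift passes 62.5 or a number of a turn 0.188, either way. A call with a gripper value outside its range is refused whole. The fingers move at their own pace and stop on an object; "newtons" is the grip in N (left out, the last holds). Time passes only in rows, so rows that do not move let the fingers close. It gives the time, the measured TCP pose, the force and the opening at its end, in the units of the state.
- telemetry.get_state(): the state, without advancing time (a new reading comes with each control period).
- imaging.get_image(name): name is "scene" or "top"; returns the picture (420x560x3 uint8, blue, green, red); there is no depth.
- imaging.camera_params(name): a dict with "intrinsics" (3x3 intrinsics, pixels), "D" ([k1, k2, p1, p2, k3] as OpenCV has them; the pictures are not rectified), "R" (3x3) and "t" (3): a world point X has camera coordinates R X + t. Camera axes: x right, y down, z forward; pixel columns grow to the right and rows downward; lengths in m; the calibration is good to about 2 mm. A picture is of the moment at which its call begins. camera_params takes no time and is no camera call.
- manip.sign_off(): hands the job in, once; it reports no verdict.
Trained networks look in the newest picture that a camera, given by its name, has taken for a name from the list of things; names that differ only in an ending like _2 or _b are one class to them, and where a whole thing is asked for, a point or a joint stands for the part that bears it (a point fixed in the world has none). Each returns a list of dicts, best first, with "score" (0 to 1); they miss things now and then, are a little off and sometimes report something else, mostly with a low value. They report only what shows in the picture. A call takes as long as a camera call. They do not tell look-alikes from the thing itself.
- finder.cut_out(camera, thing): "pixels" (420x560 bool, what is visible of it) and "extent" ([left, top, width, height] in pixels, round what is visible of it).
The state is a dict: "clock": time; "qpos": joint angles; "qd": joint speeds; "effort": joint torques, N m; "position": TCP position; "ee_rot": TCP orientation; "contact_force": force on the tool from outside, world axes, zero at the start; "moment": the same for the moment, N m; "width": finger opening in m.
Only numpy, scipy, OpenCV 4.12 (cv2) and the standard library are available. Lean on these libraries where they do the work, as an engineer would, in place of code of your own. Each camera call takes 0.05 s, during which the arm holds its last target.

## Working session

There is one attempt and no reset: what is moved stays moved. The work goes in short steps, Python scripts to look and compute and a tool call to move; the robot and the scene stay as the last step left them, time stands still between calls to the robot, and variables do not carry over. Pictures are saved under pics/ and viewed, and the job is handed in when it is done.

Besides the shell and the picture viewer there is one more tool, called after ">>>" by a JSON object that holds its "name" and its "arguments", one argument or row to a line. arm_command: Moves the arm, as the interface text tells. Its arguments: {"type":"object","properties":{"steps":{"type":"array"},"newtons":{"type":"number"}},"required":["steps"]}

```bash
ls; mkdir -p pics
python3 - <<'E'
from rig import telemetry, imaging, manip, finder
import cv2
for n in ("scene","top"):
    cv2.imwrite(f"pics/{n}0.png",imaging.get_image(n)); p=imaging.camera_params(n); print(n,p)
print(telemetry.get_state())
E
```

```text
pics
scene {'intrinsics': array([[401.43269895,   0.        , 282.37428023],
       [  0.        , 401.43269895, 208.24607715],
       [  0.        ,   0.        ,   1.        ]]), 'D': array([-0.08147677,  0.        ,  0.        ,  0.        ,  0.        ]), 'R': array([[ 0.717113  ,  0.69665319,  0.02057375],
       [ 0.48352322, -0.47603   , -0.7345752 ],
       [-0.50195044,  0.53672131, -0.6782153 ]]), 't': array([-0.39045507, -0.17781665,  1.31809846])}
top {'intrinsics': array([[411.04696883,   0.        , 281.25290664],
       [  0.        , 411.04696883, 209.03948413],
       [  0.        ,   0.        ,   1.        ]]), 'D': array([-0.05439354,  0.        ,  0.        ,  0.        ,  0.        ]), 'R': array([[ 0.0193719 , -0.99971053,  0.01426831],
       [-0.99529082, -0.02063802, -0.09471148],
       [ 0.09497853, -0.01236638, -0.99540251]]), 't': array([-0.04944016,  0.57569852,  1.13551557])}
{'clock': 0.1, 'qpos': array([ 1.14597563e+00,  2.76507935e-01,  1.50598835e+00,  1.47505842e-05,
        1.36068756e+00, -1.20993052e-01]), 'qd': array([ 9.19437462e-05, -1.67198027e-03, -2.66198916e-03, -8.28425388e-04,
        1.32854600e-03, -4.19436594e-04]), 'effort': array([ 1.10038531e-03, -4.17691648e+01, -2.46405208e+01, -1.91047066e-04,
        5.61633788e-03, -7.82639404e-06]), 'position': array([0.17181663, 0.54821258, 0.20824706]), 'ee_rot': array([-2.21383576e-04,  1.51331669e-01,  9.88482723e-01, -7.64208802e-04]), 'contact_force': array([-0.35027882, -0.79339589, -0.12426797]), 'moment': array([-0.04326393, -0.01551757,  0.00406712]), 'width': 0.08558769252068447}
```

View pics/scene0.png

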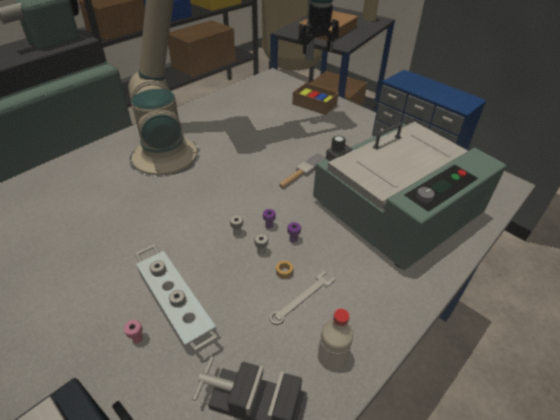

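View pics/top0.png

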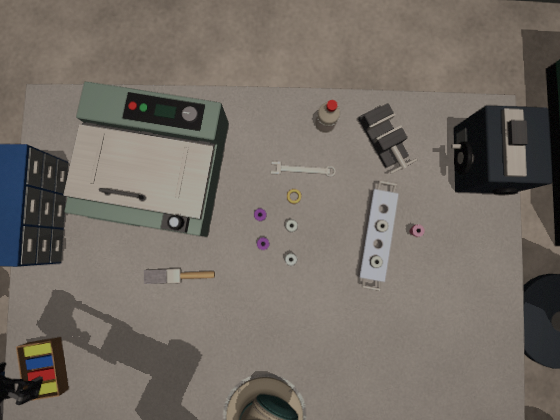

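The top view shows two steel bushes at (291,225) and (291,259), with purple look-alikes at (260,214) and (263,243). The pink one is at (417,230) and the nut at (294,196). Rack bores run from the filled bore 0 at (376,262) to the empty bore 3 at (384,209), and bore 1 at (378,243) is also empty. The washer is on the left, with its handle near (122,194) and the knob at (176,223).

```bash
cat > h.py <<'E'
from rig import telemetry, imaging, manip, finder
import cv2, numpy as np
from scipy.spatial.transform import Rotation as Rn
def ray(cam,uv):
    p=imaging.camera_params(cam); n=cv2.undistortPoints(np.array([[uv]],float),p["intrinsics"],p["D"])[0,0]
    R=p["R"]; return -R.T@p["t"], R.T@np.array([n[0],n[1],1.])
def atz(cam,uv,z):
    c,d=ray(cam,uv); return c+d*(z-c[2])/d[2]
def proj(cam,X):
    p=imaging.camera_params(cam); return cv2.projectPoints(np.array(X,float).reshape(-1,1,3),cv2.Rodrigues(p["R"])[0],p["t"],p["intrinsics"],p["D"])[0].reshape(-1,2)
def tri(uv1,uv2,c1="top",c2="scene"):
    A=[];b=[]
    for c,u in((c1,uv1),(c2,uv2)):
        o,d=ray(c,u); d=d/np.linalg.norm(d); M=np.eye(3)-np.outer(d,d); A.append(M); b.append(M@o)
    x=np.linalg.lstsq(np.vstack(A),np.hstack(b),rcond=None)[0]; return x
E
python3 - <<'E'
from h import *
for cam in("top","scene"):
    imaging.get_image(cam)
    for t in ("bush_a","bore1","rack","handle","lid","latch","washer","nut"):
        r=finder.cut_out(cam,t)
        print(cam,t)
        for k in r[:8]:
            m=k["pixels"]; ys,xs=np.nonzero(m); print("   %.2f"%k["score"],k["extent"],xs.mean().round(2),ys.mean().round(2),m.sum())
print(telemetry.get_state()["clock"])
for n,s in(("scene",(120,190,220,170)),("top",(240,170,190,125)),("top",(60,75,180,170)),("scene",(300,100,210,160))):
    im=cv2.imread(f"pics/{n}0.png"); x,y,w,h=s; f=min(800/w,600/h); cv2.imwrite(f"pics/c_{n}_{x}.png",cv2.resize(im[y:y+h,x:x+w],None,fx=f,fy=f,interpolation=cv2.INTER_CUBIC)); print(f)
E
```

```text
top bush_a
   0.69 [284.7, 253.8, 12.5, 14.0] 290.85 258.96 80
   0.69 [259.9, 236.9, 8.2, 9.8] 262.82 243.89 135
   0.57 [371.0, 258.1, 9.9, 7.3] 374.97 261.12 115
   0.52 [251.0, 205.7, 13.9, 15.4] 259.98 214.62 120
   0.46 [413.6, 223.9, 10.6, 11.3] 417.2 229.96 128
   0.45 [286.1, 216.4, 14.8, 16.5] 291.21 225.29 136
   0.41 [378.5, 219.5, 7.6, 10.7] 380.86 225.47 118
top bore1
   0.65 [362.2, 183.6, 34.0, 107.4] 377.33 234.08 2179
top rack
top handle
   0.74 [63.3, 125.1, 151.1, 93.8] 139.52 171.32 10353
top lid
   0.57 [65.0, 127.4, 150.2, 92.2] 139.49 171.2 10178
top latch
   0.63 [376.2, 219.7, 9.6, 12.9] 380.82 225.47 129
   0.57 [166.3, 213.9, 18.0, 14.6] 174.79 221.77 197
top washer
   0.59 [64.9, 81.3, 163.7, 155.3] 146.24 158.38 19965
   0.40 [169.3, 215.4, 12.7, 13.4] 174.75 222.09 163
top nut
   0.75 [356.3, 182.1, 44.1, 108.6] 377.58 234.08 2339
   0.73 [166.3, 216.2, 19.0, 13.0] 174.75 221.97 187
   0.57 [288.2, 191.7, 13.2, 14.1] 293.88 196.45 108
scene bush_a
   0.78 [150.9, 258.2, 16.0, 19.0] 157.41 268.06 241
   0.72 [287.5, 222.1, 13.8, 19.7] 293.57 231.01 172
   0.72 [263.2, 210.5, 12.8, 15.5] 268.82 217.72 206
   0.71 [166.9, 290.7, 18.6, 17.5] 177.0 298.5 252
   0.59 [229.8, 215.0, 14.8, 21.2] 236.12 224.56 201
   0.57 [123.7, 319.1, 19.6, 24.2] 133.47 331.12 317
   0.52 [251.4, 235.8, 19.6, 23.2] 261.04 243.06 235
scene bore1
   0.85 [135.6, 242.7, 84.8, 109.6] 177.41 303.16 3408
scene rack
   0.96 [139.0, 244.9, 82.2, 108.7] 177.79 303.7 3412
scene handle
   0.64 [327.7, 121.0, 137.9, 89.0] 393.74 160.82 5872
scene lid
   0.98 [327.8, 122.1, 138.8, 82.6] 393.83 160.83 6043
scene latch
   0.49 [334.8, 137.5, 11.8, 15.0] 338.44 143.51 154
scene washer
   0.63 [313.7, 123.3, 192.1, 146.8] 405.53 188.31 17523
scene nut
   0.60 [274.4, 261.2, 18.6, 15.3] 283.96 270.21 248
   0.23 [136.3, 242.7, 80.0, 113.1] 177.35 303.27 3420
1.0
3.5294117647058822
4.2105263157894735
3.5294117647058822
3.75
```

View pics/c_scene_120.png

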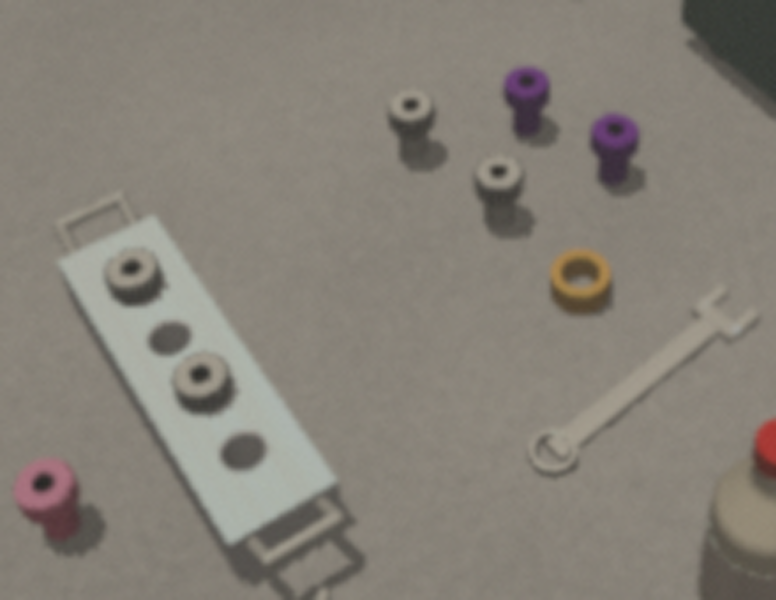

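View pics/c_top_240.png

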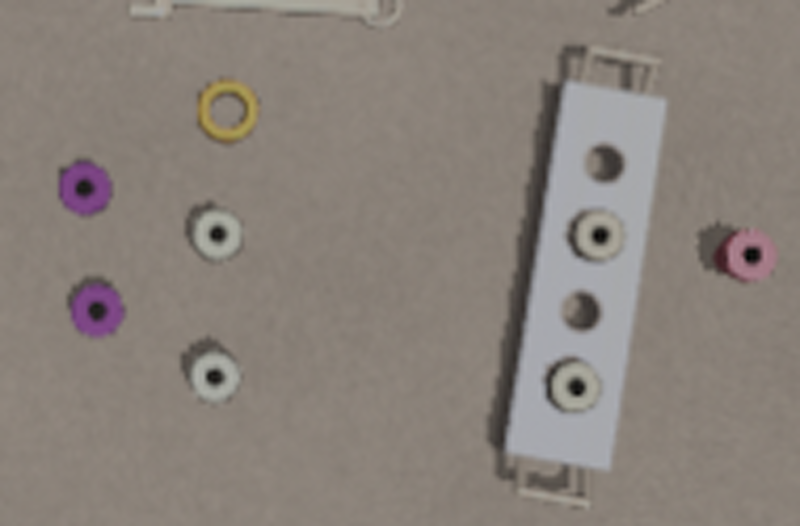

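View pics/c_top_60.png

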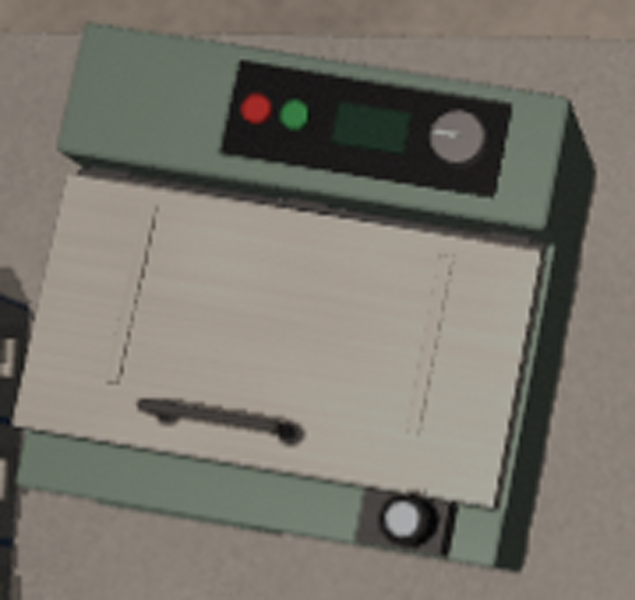

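View pics/c_scene_300.png

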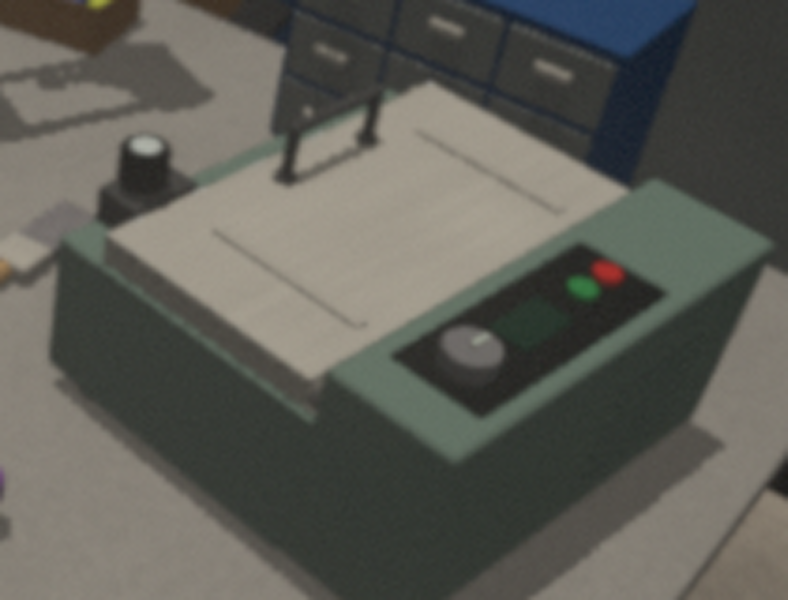

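Crop check: the pale steel bushes at top (291,225) and (291,259) are the ones I want, and the bores at (384,209) and (378,243) are empty. Next I'm fitting the poses of the rack, bushes and washer.

```bash
cat > fit.py <<'E'
from h import *
from scipy.optimize import least_squares
def cr(P,f,o): return (np.array(P,float)+.5)/f-.5+np.array(o)
fT=lambda P:cr(P,4.2105,(240,170)); fS=lambda P:cr(P,3.5294,(120,190))
wT=lambda P:cr(P,3.5294,(60,75)); wS=lambda P:cr(P,3.75,(300,100))
# rack: order: bore0 top.., model x axis: bore0 at -75?
mod=np.array([[-.075,0,.063],[.025,0,.063],[-.025,0,.045],[.075,0,.045],[.125,.035,.045],[.125,-.035,.045],[-.125,-.035,.045],[-.125,.035,.045]])
# rack +x points away from robot (bore3 far); +y left
T=fT([(576,387),(600,236),(581,311),(605,163),(566,82),(666,98),(610,469),(507,455)])
S=fS([(131,268),(201,374),(170,339),(243,451),(338,487),(232,545),(59,262),(153,215)])
def W(p,M):
    c,s=np.cos(p[2]),np.sin(p[2]); return np.c_[p[0]+c*M[:,0]-s*M[:,1],p[1]+s*M[:,0]+c*M[:,1],M[:,2]]
for nm,cs in(("both","TS"),("top","T"),("scene","S")):
    def r(p):
        X=W(p,mod);o=[]
        if "T" in cs:o.append(proj("top",X)-T)
        if "S" in cs:o.append(proj("scene",X)-S)
        return np.vstack(o).ravel()
    s=least_squares(r,[.45,-.25,0],loss="soft_l1"); print("rack",nm,s.x.round(4),np.abs(s.fun).max().round(2),"bore1",W(s.x,mod)[2],"bore3",W(s.x,mod)[3])
    if nm=="both":print(r(s.x).reshape(-1,2).round(1).tolist())
for nm,t,sc in(("near",(214,377),(410,105)),("far",(217,234),(499,172))):
    t=fT(t);sc=fS(sc); print(nm,"top",atz("top",t,.05),"scene",atz("scene",sc,.05),"tri",tri(t,sc))
# pink/nut/purples
for nm,t,z in(("purpA",(85,188),.05),("purpB",(97,310),.05),("nut",(228,111),.022)): print(nm,atz("top",fT(t),z))
# washer  p: x,y,yaw,xf(lid front x), xk,yk,yh
Tt=wT([(15,428),(495,506),(540,247),(75,172),(403,519),(146,405),(293,432)])
Ss=wS([(432,85),(106,240),(315,378),(630,190),(146,146),(290,132),(378,95)])
def M(p): return np.array([[p[3],.176,.166],[p[3],-.176,.166],[p[3]+.19,-.176,.166],[p[3]+.19,.176,.166],[p[4],p[5],.206],[p[3]+.025,p[6]+.045,.208],[p[3]+.025,p[6]-.045,.208]])
TI=[0,1,2,3,4,5,6]
# scene order: front-left, front-right, rear-right, rear-left, knob, handle right end, left end
SI=[0,1,2,3,4,6,5]
for cs in("TS","T","S"):
    def r(p):
        X=W(p,M(p));o=[[[ (p[3]+.127)*300,0]]]
        if "T" in cs:o.append(proj("top",X[TI])-Tt)
        if "S" in cs:o.append(proj("scene",X[SI])-Ss)
        return np.vstack(o).ravel()
    s=least_squares(r,[.7,.3,-.1,-.127,-.15,-.13,.0],loss="soft_l1");p=s.x
    X=W(p,M(p)); print("washer",cs,p.round(4)); print(r(p).reshape(-1,2).round(1).tolist()); print(" knob",X[4]," handle",(X[5]+X[6])/2)
    hg=W(p,np.array([[p[3]+.19,p[6],.150]]));print(" hinge",hg)
E
python3 fit.py
```

```text
rack both [ 0.5106 -0.3107 -0.1575] 1.66 bore1 [ 0.48591455 -0.30680697  0.045     ] bore3 [ 0.58467631 -0.32249503  0.045     ]
[[-0.4, -0.7], [-0.4, -0.8], [-0.3, -0.6], [-0.6, -0.7], [-0.8, -1.0], [-0.3, -0.4], [-0.5, -0.3], [-0.8, -1.3], [-0.6, 0.0], [-0.7, 0.2], [-0.7, -0.5], [-0.4, -0.2], [-0.4, -1.7], [-1.3, 0.1], [-1.4, -0.3], [-0.4, -0.1]]
rack top [ 0.5086 -0.3122 -0.1552] 0.54 bore1 [ 0.48393642 -0.30828638  0.045     ] bore3 [ 0.58273394 -0.32374764  0.045     ]
rack scene [ 0.5122 -0.3099 -0.16  ] 1.3 bore1 [ 0.48751879 -0.30595633  0.045     ] bore3 [ 0.58624105 -0.32189109  0.045     ]
near top [ 0.43671989 -0.06553003  0.05      ] scene [ 0.43921447 -0.06465722  0.05      ] tri [ 0.43742321 -0.06470662  0.04875514]
far top [ 0.53013182 -0.06587178  0.05      ] scene [ 0.53279496 -0.0644739   0.05      ] tri [ 0.53113635 -0.06486389  0.04894431]
purpA [0.55866241 0.02151493 0.05      ]
purpB [0.47880823 0.01174905 0.05      ]
nut [ 0.61528409 -0.07294791  0.022     ]
washer TS [ 0.6887  0.322  -0.1404 -0.127  -0.148  -0.1232  0.0174]
[[-0.0, 0.0], [-0.6, -0.9], [0.1, -
[... 196 characters left out ...]
 0.206     ]  handle [0.59014603 0.35348078 0.208     ]
 hinge [[0.75352329 0.33039681 0.15      ]]
washer T [ 0.6869  0.3206 -0.1431 -0.127  -0.147  -0.1227  0.0156]
[[-0.0, 0.0], [-0.3, -0.4], [0.4, 0.3], [1.3, -0.2], [-1.4, -0.4], [0.0, -0.0], [1.8, 1.4], [-3.6, -0.2]]
 knob [0.52390791 0.2201559  0.206     ]  handle [0.58816349 0.35060199 0.208     ]
 hinge [[0.75147738 0.32707384 0.15      ]]
washer S [ 0.6913  0.3218 -0.1416 -0.127  -0.1493 -0.1229  0.0176]
[[0.0, 0.0], [-0.6, -0.6], [-0.1, -1.2], [0.2, 2.0], [1.4, 1.2], [-0.0, 0.0], [0.3, -0.4], [-1.1, -0.7]]
 knob [0.52613912 0.22121578 0.206     ]  handle [0.59280934 0.3536463  0.208     ]
 hinge [[0.75615753 0.33035747 0.15      ]]
```

>>> {"name": "arm_command", "arguments": {
  "steps": [
    [[0,0,0.073],[19,-43.8,0],60],
    [[0,0,0.073],[19,-43.8,0],60],
    [[0,0,0],[19,-43.8,0],60],
    [[0,0,0],[19,-43.8,0],60],
    [[0,0,0],[19,-43.8,0],60],
    [[0,0,0],[19,-43.8,0],60],
    [[0,0,0],[19,-43.8,-5],60],
    [[0,0,0],[19,-43.8,-5],60],
    [[0,0,0],[19,-43.8,-10],60],
    [[0,0,0],[19,-43.8,-10],60],
    [[0,0,0],[19,-43.8,-20],60],
    [[0,0,0],[19,-43.8,-20],60],
    [[0,0,0],[19,-43.8,-20],60],
    [[0,0,0],[19,-43.8,-18],60],
    [[0,0,0],[0,0,0],60],
    [[0,0,0],[0,0,0],60]
  ],
  "newtons": 60
}}

```text
clock: 3.0
position: [0.4375, -0.0641, 0.101]
ee_rot: [-0.001, 0.079, 0.997, 0.0]
contact_force: [0.8, 0.2, 0.8]
width: 0.0656
```

Run:
```python
from h import *
s=telemetry.get_state(); print({k:np.round(s[k],4) for k in("clock","qpos","position","ee_rot","width","contact_force")})
for n in("top","scene"):
    im=imaging.get_image(n); x,y,w,h=(230,170,200,150) if n=="top" else (120,150,240,180)
    cv2.imwrite(f"pics/{n}1.png",cv2.resize(im[y:y+h,x:x+w],None,fx=600/h,fy=600/h,interpolation=cv2.INTER_CUBIC))
```

```text
{'clock': np.float64(3.0), 'qpos': array([-3.0360e-01,  1.7220e-01,  1.9419e+00,  7.0000e-04,  1.0287e+00,
       -1.7163e+00]), 'position': array([ 0.4375, -0.0641,  0.101 ]), 'ee_rot': array([-5.000e-04,  7.920e-02,  9.969e-01,  4.000e-04]), 'width': np.float64(0.0656), 'contact_force': array([0.7769, 0.2016, 0.8179])}
```

View picture.

View pics/scene1.png

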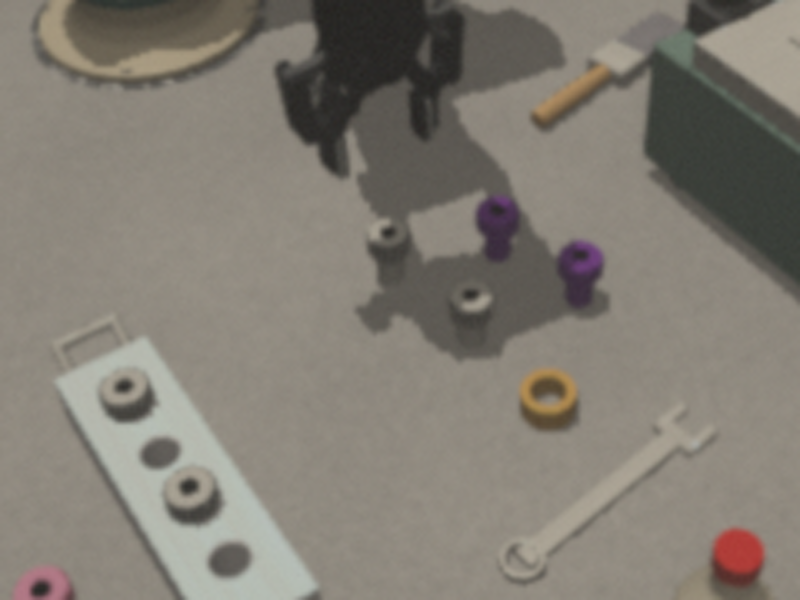

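View pics/top1.png

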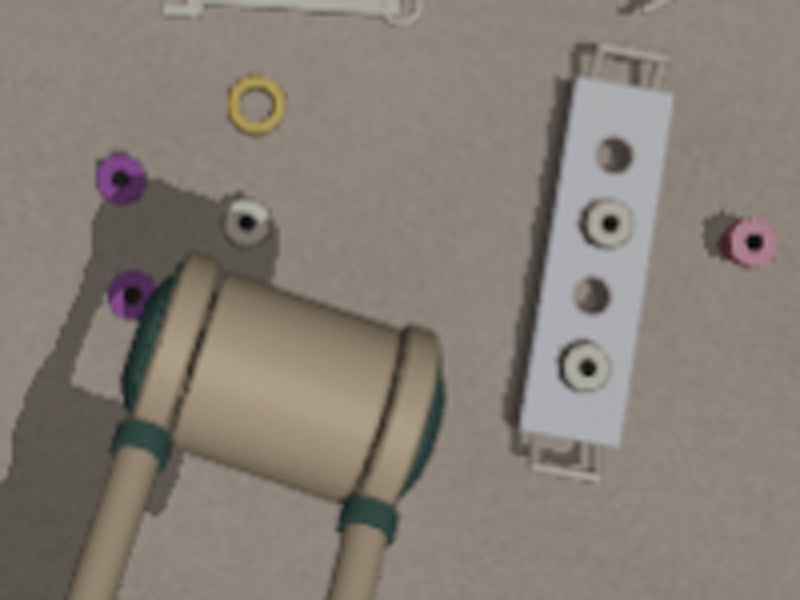

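The fingers straddle the near steel bush, whose head is at scene crop (387,238). The fingertips are at (340,168) and (427,130). I'm checking the camera against the arm before going down.

Run:
```python
from h import *
d=np.array([np.cos(np.radians(81)),np.sin(np.radians(81)),0])
c=np.array([.4375,-.0641,.105])
print((proj("scene",[c-d*.037,c+d*.037,c])-[120,150])*3.3333)
print((proj("scene",[[.4378,-.065,.05]])-[120,150])*3.3333)
```

```text
[[337.62794593 196.48503425]
 [422.56570103 157.74269982]
 [380.77010635 176.79769131]]
[[384.48081113 230.60783654]]
```

>>> {"name": "arm_command", "arguments": {
  "steps": [
    [[0,0,0],[0,0,-20],60],
    [[0,0,0],[0.5,-1,-20],60],
    [[0,0,0],[0,0,0],60]
  ]
}}

```text
clock: 3.48
position: [0.4372, -0.0641, 0.0606]
ee_rot: [-0.001, 0.078, 0.997, 0.0]
contact_force: [0.4, -0.7, -0.2]
width: 0.0651
```

Run:
```python
from h import *
s=telemetry.get_state(); p=s["position"];print(p)
im=imaging.get_image("scene"); x,y,w,h=(180,150,120,90)
cv2.imwrite("pics/scene2.png",cv2.resize(im[y:y+h,x:x+w],None,fx=600/h,fy=600/h,interpolation=cv2.INTER_CUBIC))
d=np.array([np.cos(np.radians(81)),np.sin(np.radians(81)),0])
print((proj("scene",[p-d*.033,p+d*.033,p])-[180,150])*6.667)
```

```text
[ 0.43718616 -0.06407777  0.06061624]
[[293.70725026 474.62112871]
 [440.52350237 405.14942377]
 [368.11880626 439.40304681]]
```

View pics/scene2.png

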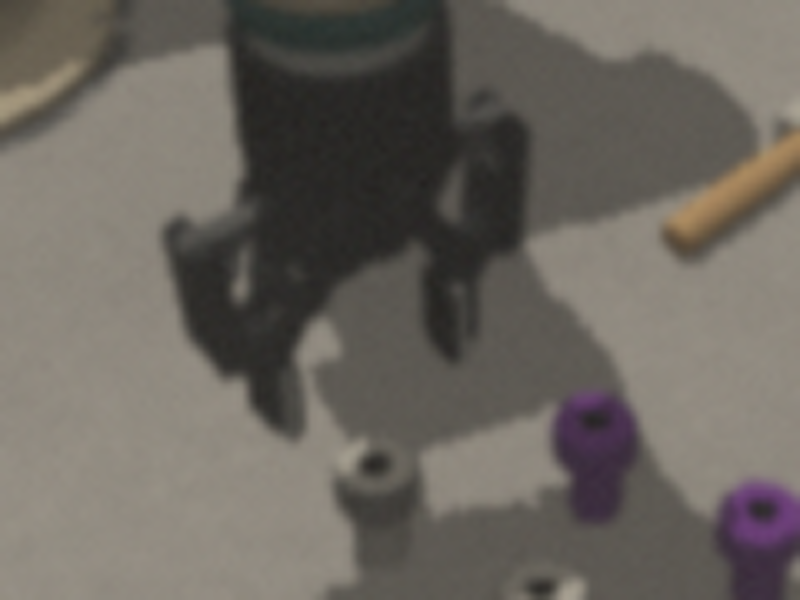

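>>> {"name": "arm_command", "arguments": {
  "steps": [
    [[0,0,0],[0,0,-15],60],
    [[0,0,0],[0,0,-14],60],
    [[0,0,0],[0,0,0],60]
  ]
}}

```text
clock: 3.9
position: [0.4384, -0.065, 0.0324]
ee_rot: [-0.0, 0.078, 0.997, 0.0]
contact_force: [-0.4, 0.9, -0.7]
width: 0.0651
```

Run:
```python
from h import *
s=telemetry.get_state(); p=s["position"];print(p)
im=imaging.get_image("scene"); x,y,w,h=(180,150,120,90)
cv2.imwrite("pics/scene3.png",cv2.resize(im[y:y+h,x:x+w],None,fx=600/h,fy=600/h,interpolation=cv2.INTER_CUBIC))
```

```text
[ 0.43838451 -0.06500493  0.03240223]
```

View pics/scene3.png

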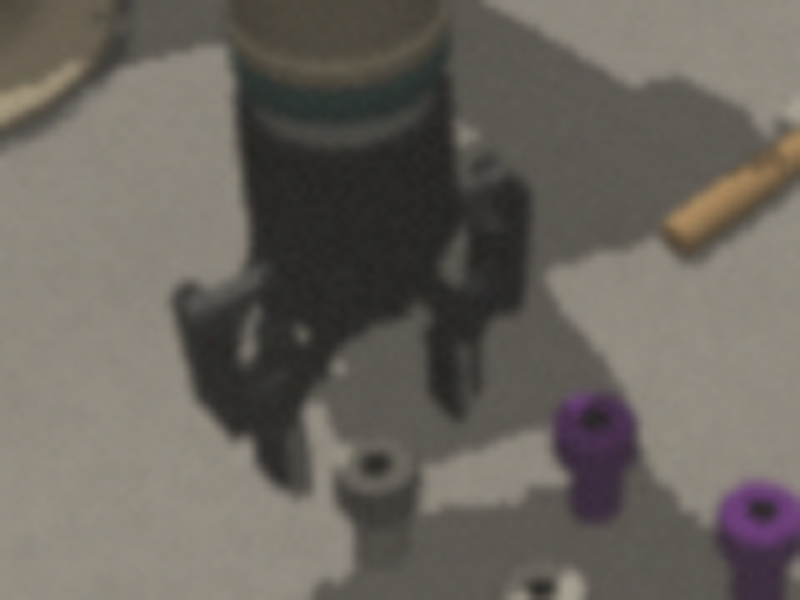

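>>> {"name": "arm_command", "arguments": {
  "steps": [
    [[0,0,0],[0,0,0],180],
    [[0,0,0],[0,0,0],180],
    [[0,0,0],[0,0,0],180],
    [[0,0,0],[0,0,0],180]
  ]
}}

```text
clock: 4.45
position: [0.4386, -0.0655, 0.0321]
ee_rot: [0.0, 0.079, 0.997, 0.0]
contact_force: [0.6, 0.2, -0.5]
width: 0.0248
```

Run:
```python
from h import *
s=telemetry.get_state(); p=s["position"];print(p,s["width"])
im=imaging.get_image("scene"); x,y,w,h=(180,150,120,90)
cv2.imwrite("pics/scene4.png",cv2.resize(im[y:y+h,x:x+w],None,fx=600/h,fy=600/h,interpolation=cv2.INTER_CUBIC))
```

```text
[ 0.43857992 -0.06554792  0.03214887] 0.0248420702284879
```

View pics/scene4.png

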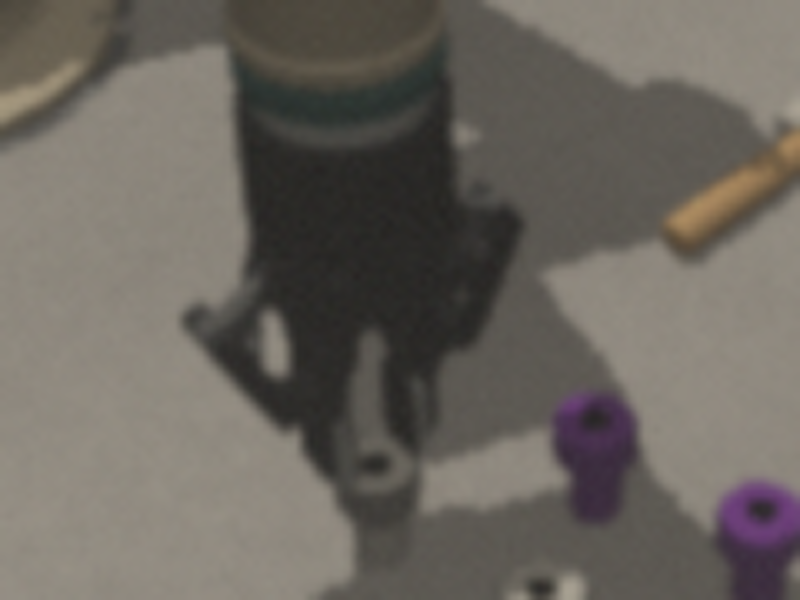

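>>> {"name": "arm_command", "arguments": {
  "steps": [
    [[0,0,0],[0,0,0],60],
    [[0,0,0],[0,0,0],60],
    [[0,0,0],[0,0,0],60],
    [[0,0,0],[0,0,-12],60],
    [[0,0,0],[0,0,0],60]
  ]
}}

```text
clock: 5.12
position: [0.4374, -0.0652, 0.0189]
ee_rot: [-0.001, 0.079, 0.997, 0.0]
contact_force: [0.0, 0.3, -0.2]
width: 0.0656
```

Run:
```python
from h import *
s=telemetry.get_state(); p=s["position"];print(p,s["width"])
for n,(x,y,w,h) in (("scene",(180,150,120,90)),("top",(230,170,160,120))):
    im=imaging.get_image(n)
    cv2.imwrite(f"pics/{n}5.png",cv2.resize(im[y:y+h,x:x+w],None,fx=600/h,fy=600/h,interpolation=cv2.INTER_CUBIC))
```

```text
[ 0.43742875 -0.06516334  0.01892844] 0.06556879866288183
```

View pics/scene5.png

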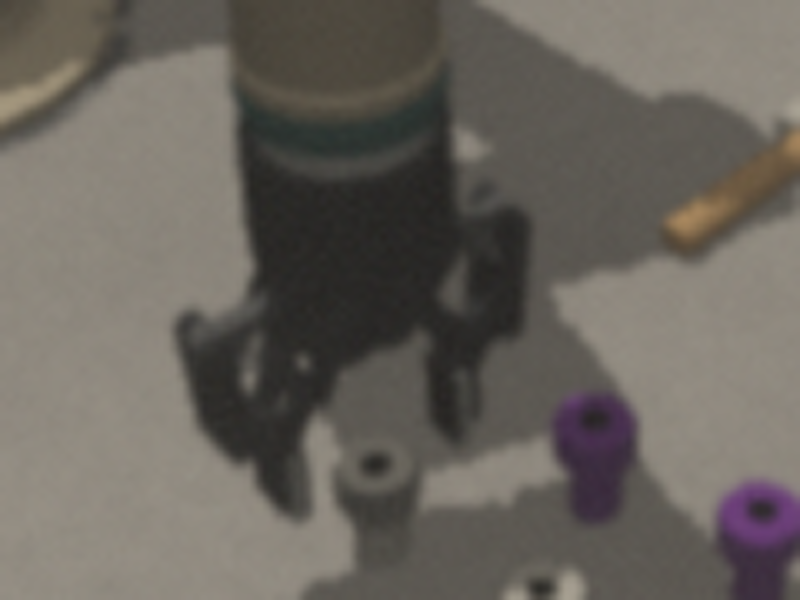

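View pics/top5.png

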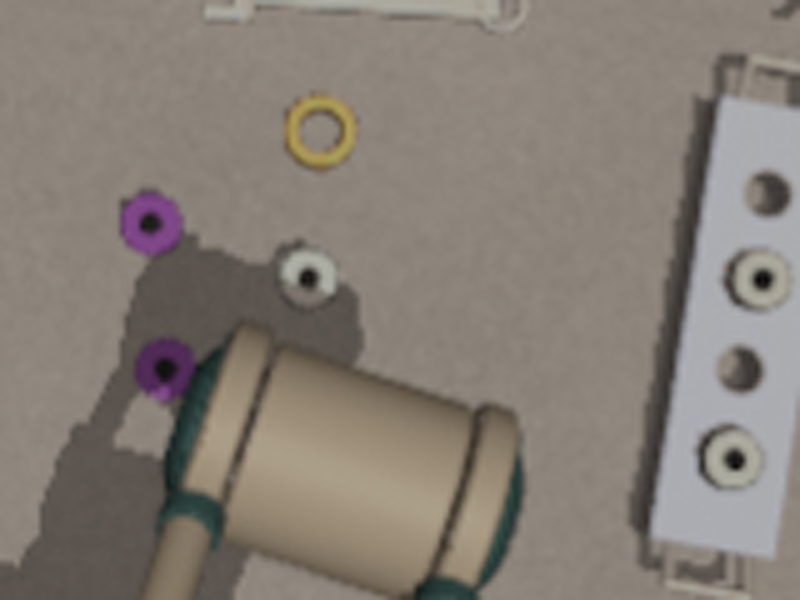

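>>> {"name": "arm_command", "arguments": {
  "steps": [
    [[0,0,0],[0.5,0,-5],60],
    [[0,0,0],[0,0,0],180],
    [[0,0,0],[0,0,0],180],
    [[0,0,0],[0,0,0],180],
    [[0,0,0],[0,0,0],180]
  ]
}}

```text
clock: 5.85
position: [0.4392, -0.0655, 0.0153]
ee_rot: [0.0, 0.079, 0.997, 0.0]
contact_force: [-0.5, 1.5, 3.5]
width: 0.0306
```

Run:
```python
from h import *
s=telemetry.get_state(); p=s["position"];print(p,s["width"])
for n,(x,y,w,h) in (("scene",(180,150,120,90)),):
    im=imaging.get_image(n)
    cv2.imwrite(f"pics/{n}6.png",cv2.resize(im[y:y+h,x:x+w],None,fx=600/h,fy=600/h,interpolation=cv2.INTER_CUBIC))
```

```text
[ 0.43924258 -0.06547663  0.01533921] 0.030567818370592106
```

View pics/scene6.png

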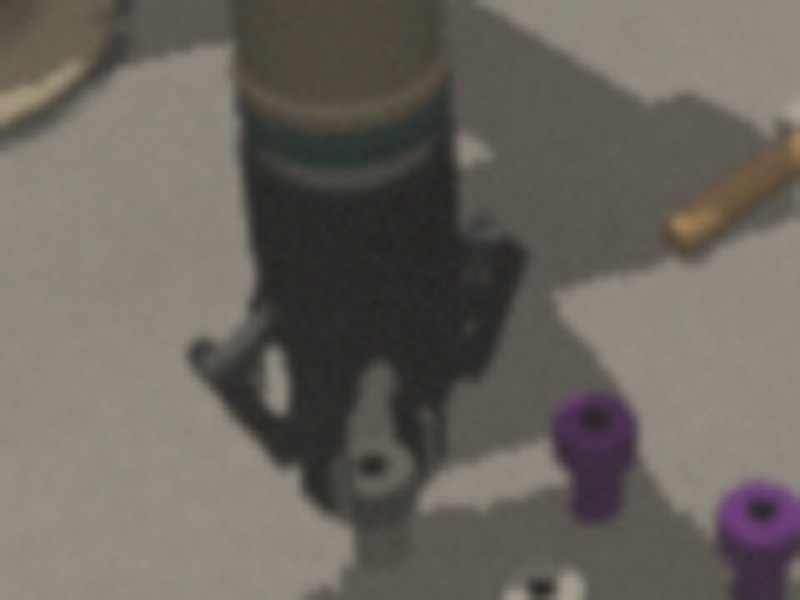

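The grip stopped at 30.6 mm, not on the full 34 mm diameter, so the fingers look offset from the head. I'll use the first pictures, where the fingers show in both cameras, to check the reported TCP against them.

Run:
```python
from h import *
p=np.array([.1718,.5482,.2082]);a=np.radians(72.6);d=np.array([np.cos(a),np.sin(a),0])
for n,(x,y,w,h) in(("scene",(280,0,80,60)),("top",(0,340,80,60))):
    im=cv2.imread(f"pics/{n}0.png"); c=cv2.resize(im[y:y+h,x:x+w],None,fx=10,fy=10,interpolation=cv2.INTER_CUBIC)
    c=cv2.convertScaleAbs(c,alpha=2.5)
    for dz,col in((0,(0,0,255)),(.013,(0,255,0)),(.03,(255,0,0))):
        for q in proj(n,[p+[0,0,dz]-d*.0425,p+[0,0,dz]+d*.0425]):
            q=((q+.5-[x,y])*10).astype(int); cv2.circle(c,tuple(int(v) for v in q),5,col,-1)
    cv2.imwrite(f"pics/tip_{n}.png",c)
```

```text
(no output)
```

View pics/tip_scene.png

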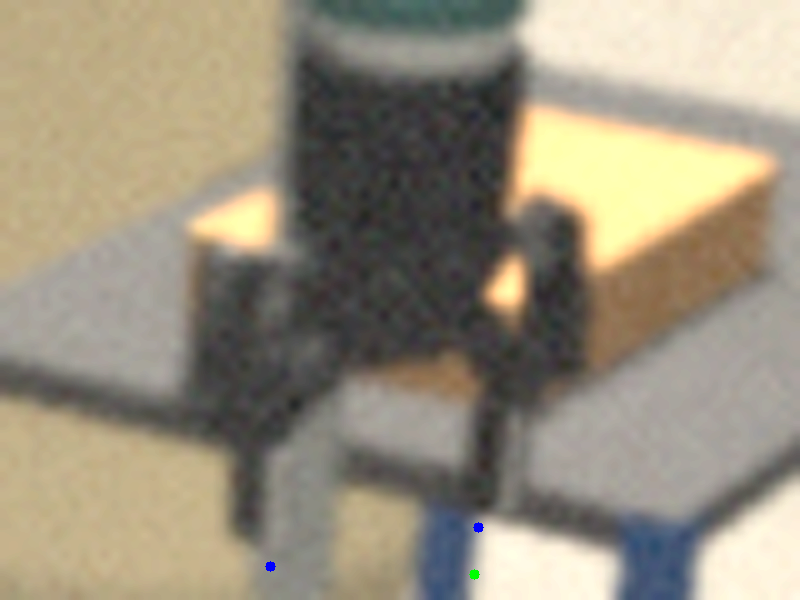

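View pics/tip_top.png

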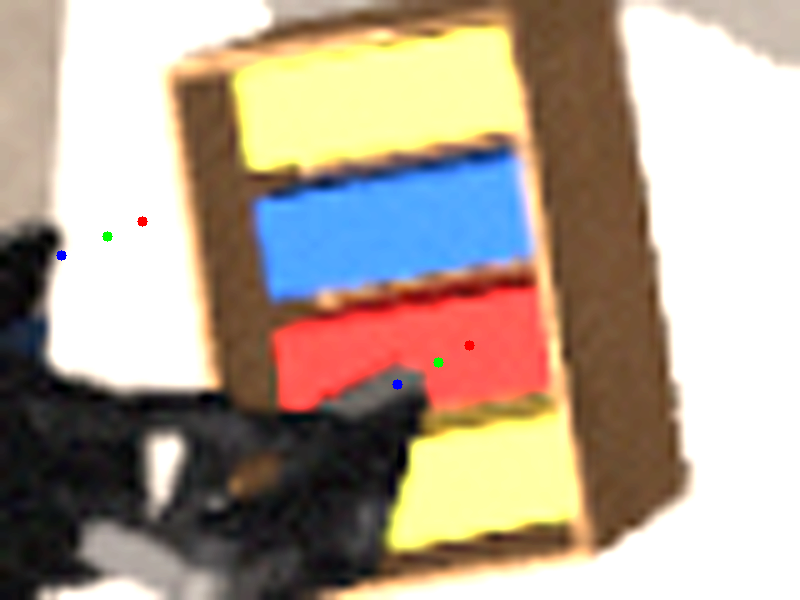

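Run:
```python
from h import *
f=lambda q,o:(np.array(q,float)+.5)/10-.5+np.array(o)
A=tri(f((52,236),(0,340)),f((487,503),(280,0))); B=tri(f((420,378),(0,340)),f((248,537),(280,0)))
print(A,B,(A+B)/2,np.linalg.norm(A-B),np.degrees(np.arctan2(*(A-B)[1::-1])))
for X,t,s in((A,(52,236),(487,503)),(B,(420,378),(248,537))): print(proj("top",X)-f(t,(0,340)),proj("scene",X)-f(s,(280,0)))
```

```text
[0.19206456 0.58304993 0.25028036] [0.16463212 0.49191699 0.25433796] [0.17834834 0.53748346 0.25230916] 0.09525867043263982 73.24738147194648
[[0.12473474 0.12375888]] [[ 0.11345328 -0.01849814]]
[[0.62785553 0.61819802]] [[ 0.5830384  -0.07193344]]
```

Run:
```python
from h import *
print(proj("top",[[0,0,0],[0,0,.05]]),proj("scene",[[0,0,0],[0,0,.02]]))
s=telemetry.get_state();print(s["position"],s["width"],s["contact_force"])
im=cv2.imread("pics/scene0.png")[90:180,110:230]; cv2.imwrite("pics/base.png",cv2.resize(im,None,fx=5,fy=5,interpolation=cv2.INTER_CUBIC))
```

```text
[[263.60805915 414.5022571 ]
 [263.08519549 421.92236415]] [[164.48598418 154.5587184 ]
 [163.43680658 149.54383634]]
[ 0.43923226 -0.06546269  0.01532819] 0.03039630138594219 [-0.42413488  1.89311468  3.95691965]
```

View pics/base.png

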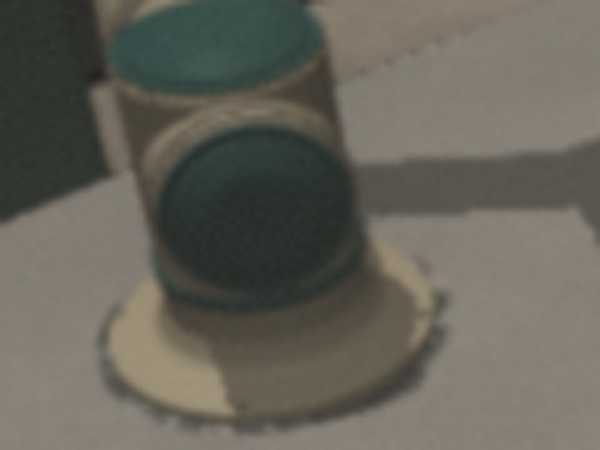

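Run:
```python
from h import *
g=lambda q:(np.array(q,float)+.5)/6.667-.5+np.array([180,150])
for nm,P,a,b in(("s2",(.4372,-.0641,.0606),(290,437),(455,358)),("s3",(.4384,-.065,.0324),(300,492),(458,415)),("s5",(.4374,-.0652,.0189),(297,517),(458,437))):
    for dz in(0,.01,.02,.03,.04):
        A=atz("scene",g(a),P[2]+dz);B=atz("scene",g(b),P[2]+dz); print(nm,dz,((A+B)/2-P)[:2].round(4),np.linalg.norm(A-B).round(4),np.degrees(np.arctan2(*(B-A)[1::-1])).round(1))
```

```text
s2 0 [-0.0186  0.0176] 0.0763 81.8
s2 0.01 [-0.01    0.0109] 0.0752 81.8
s2 0.02 [-0.0015  0.0043] 0.0741 81.8
s2 0.03 [ 0.0071 -0.0024] 0.073 81.8
s2 0.04 [ 0.0157 -0.0091] 0.072 81.8
s3 0 [-0.0175  0.0176] 0.0742 81.7
s3 0.01 [-0.0092  0.0112] 0.0732 81.7
s3 0.02 [-0.001   0.0048] 0.0722 81.7
s3 0.03 [ 0.0072 -0.0016] 0.0712 81.7
s3 0.04 [ 0.0154 -0.008 ] 0.0702 81.7
s5 0 [-0.0178  0.0172] 0.0765 82.0
s5 0.01 [-0.0097  0.0109] 0.0755 82.0
s5 0.02 [-0.0016  0.0046] 0.0745 82.0
s5 0.03 [ 0.0065 -0.0017] 0.0735 82.0
s5 0.04 [ 0.0146 -0.0079] 0.0725 82.0
```

>>> {"name": "arm_command", "arguments": {
  "steps": [
    [[0,0,0],[0,0,0],60],
    [[0,0,0],[0,0,0],60],
    [[0,0,0],[0,0,0],60]
  ]
}}

```text
clock: 6.28
position: [0.4389, -0.0655, 0.0149]
ee_rot: [-0.0, 0.079, 0.997, 0.0]
contact_force: [0.9, 0.3, -0.2]
width: 0.0654
```

>>> {"name": "arm_command", "arguments": {
  "steps": [
    [[0,0,0],[-0.5,0,-4],60],
    [[0,0,0],[0,0,-4],60],
    [[0,0,0],[0,0,0],60]
  ]
}}

```text
clock: 6.65
position: [0.4381, -0.0654, 0.0065]
ee_rot: [-0.001, 0.079, 0.997, 0.0]
contact_force: [0.1, -0.6, -1.1]
width: 0.0653
```

Run:
```python
from h import *
s=telemetry.get_state(); p=s["position"];print(p,s["width"],s["contact_force"])
for n,(x,y,w,h) in (("scene",(180,150,120,90)),):
    im=imaging.get_image(n)
    cv2.imwrite(f"pics/{n}7.png",cv2.resize(im[y:y+h,x:x+w],None,fx=600/h,fy=600/h,interpolation=cv2.INTER_CUBIC))
```

```text
[ 0.43806109 -0.06539123  0.00654253] 0.06532442960291783 [ 0.05665002 -0.62853329 -1.09382981]
```

View pics/scene7.png

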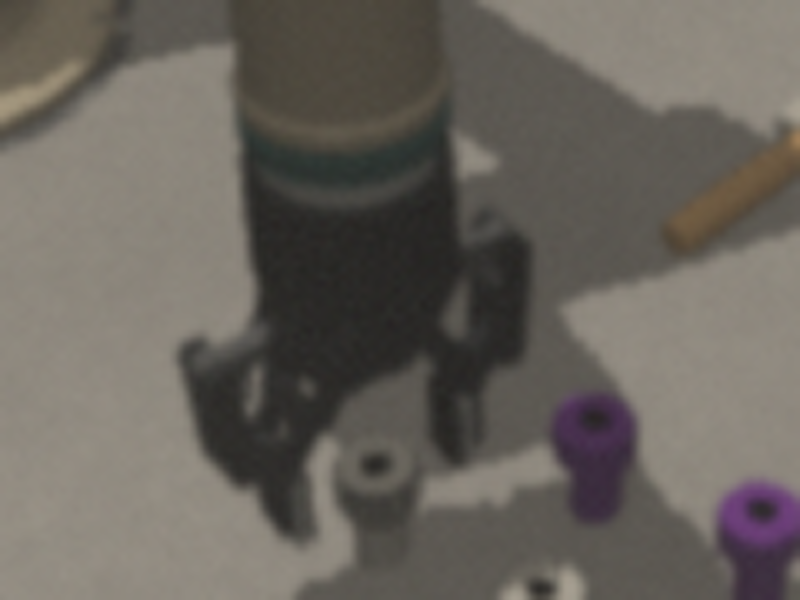

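>>> {"name": "arm_command", "arguments": {
  "steps": [
    [[0,0,0],[0,0,0],180],
    [[0,0,0],[0,0,0],180],
    [[0,0,0],[0,0,0],180],
    [[0,0,0],[0,0,0],180]
  ]
}}

```text
clock: 7.2
position: [0.4388, -0.0655, 0.0074]
ee_rot: [0.0, 0.079, 0.997, 0.0]
contact_force: [-0.7, 0.6, 4.3]
width: 0.0307
```

Run:
```python
from h import *
s=telemetry.get_state(); p=s["position"];print(p,s["width"],s["contact_force"],s["moment"])
for n,(x,y,w,h) in (("scene",(180,150,120,90)),):
    im=imaging.get_image(n)
    cv2.imwrite(f"pics/{n}8.png",cv2.resize(im[y:y+h,x:x+w],None,fx=600/h,fy=600/h,interpolation=cv2.INTER_CUBIC))
```

```text
[ 0.43876175 -0.06550593  0.0073524 ] 0.03070585357364209 [-0.724263    0.60013062  4.30787851] [ 0.05710715  0.08263118 -0.03363387]
```

View pics/scene8.png

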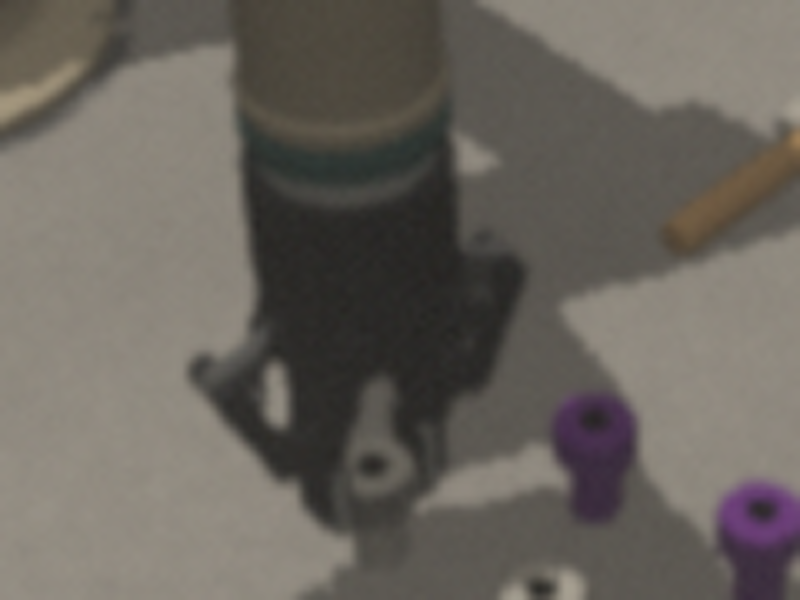

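>>> {"name": "arm_command", "arguments": {
  "steps": [
    [[0,0,0],[0,0,10],180],
    [[0,0,0],[0,0,25],180],
    [[0,0,0],[0,0,30],180],
    [[0,0,0],[0,0,30],180],
    [[0,0,0],[0,0,0],180]
  ]
}}

```text
clock: 7.88
position: [0.4402, -0.0661, 0.104]
ee_rot: [0.003, 0.079, 0.997, -0.001]
contact_force: [0.5, -0.2, -1.3]
width: 0.0313
```

Run:
```python
from h import *
s=telemetry.get_state(); p=s["position"];print(p,s["width"],s["contact_force"],s["moment"])
for n,(x,y,w,h) in (("scene",(180,130,120,90)),):
    im=imaging.get_image(n)
    cv2.imwrite(f"pics/{n}9.png",cv2.resize(im[y:y+h,x:x+w],None,fx=600/h,fy=600/h,interpolation=cv2.INTER_CUBIC))
```

```text
[ 0.44018458 -0.06609046  0.10395313] 0.03130920086191083 [ 0.46643597 -0.19862411 -1.29754893] [-0.07933605  0.01509294  0.03204206]
```

View pics/scene9.png

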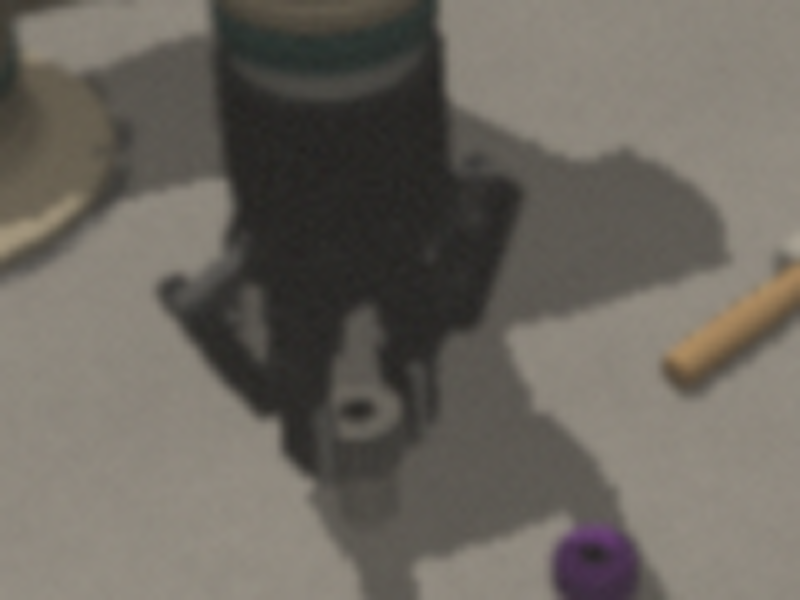

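Run:
```python
from h import *
q=(np.array([358,410.])+.5)/6.667-.5+np.array([180,130])
for z in(.144,.1465,.149): print(z,atz("scene",q,z)-np.array([.4402,-.0661,0]))
```

```text
0.144 [-0.0025115   0.00188794  0.144     ]
0.1465 [-1.60761944e-04  7.13320316e-05  1.46500000e-01]
0.149 [ 0.00218997 -0.00174528  0.149     ]
```

>>> {"name": "arm_command", "arguments": {
  "steps": [
    [[0,0,0],[4,-20,0],180],
    [[0,0,0],[8,-40,0],180],
    [[0,0,0],[8,-40,0],180],
    [[0,0,0],[8,-45,0],180],
    [[0,0,0],[8,-45,0],180],
    [[0,0,0],[7,-35,0],180],
    [[0,0,0],[3.5,-16,0],180],
    [[0,0,0],[0,0,0],180],
    [[0,0,0],[0,0,0],180]
  ]
}}

```text
clock: 9.05
position: [0.4842, -0.3045, 0.1013]
ee_rot: [-0.001, 0.079, 0.997, 0.001]
contact_force: [-0.1, 0.0, -1.5]
width: 0.0311
```

Run:
```python
from h import *
s=telemetry.get_state(); p=s["position"];print(p,s["ee_rot"],s["width"],s["contact_force"],s["qpos"])
for n,(x,y,w,h) in (("scene",(120,200,140,105)),("top",(320,170,120,120))):
    im=imaging.get_image(n)
    cv2.imwrite(f"pics/{n}10.png",cv2.resize(im[y:y+h,x:x+w],None,fx=600/h,fy=600/h,interpolation=cv2.INTER_CUBIC))
```

```text
[ 0.48419165 -0.30454128  0.10134774] [-9.74343986e-04  7.85086093e-02  9.96912324e-01  1.12568122e-03] 0.03111445838209783 [-0.06190204  0.01035687 -1.45703022] [-6.83582223e-01  3.52448150e-01  1.67429823e+00  8.26852983e-04
  1.11772970e+00 -2.09756241e+00]
```

View pics/scene10.png

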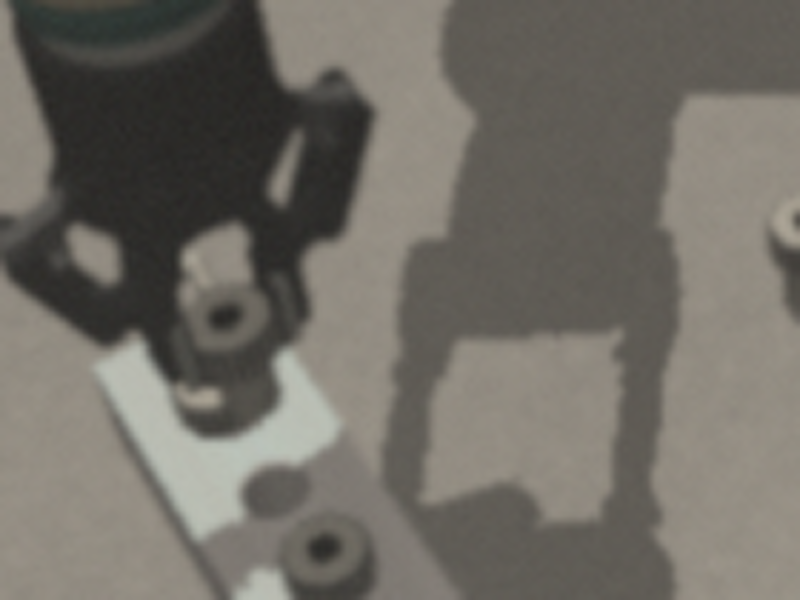

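Run:
```python
from h import *
g=lambda q:(np.array(q,float)+.5)/5.714-.5+np.array([120,200])
print(atz("scene",g((225,316)),.1438),atz("scene",g((276,491)),.045),atz("scene",g((325,547)),.063))
```

```text
[ 0.48390961 -0.30446553  0.1438    ] [ 0.48783691 -0.30617536  0.045     ] [ 0.53519454 -0.31303642  0.063     ]
```

>>> {"name": "arm_command", "arguments": {
  "steps": [
    [[0,0,0],[3,-2,0],180],
    [[0,0,0],[0,0,-15],180],
    [[0,0,0],[0,0,-20],180],
    [[0,0,0],[0,0,-8],180],
    [[0,0,0],[0,0,0],180]
  ]
}}

```text
clock: 9.78
position: [0.4875, -0.308, 0.058]
ee_rot: [-0.001, 0.079, 0.997, 0.001]
contact_force: [0.7, 0.5, -1.0]
width: 0.0312
```

Run:
```python
from h import *
s=telemetry.get_state(); p=s["position"];print(p,s["width"],s["contact_force"])
for n,(x,y,w,h) in (("scene",(120,220,120,90)),):
    im=imaging.get_image(n)
    cv2.imwrite(f"pics/{n}11.png",cv2.resize(im[y:y+h,x:x+w],None,fx=600/h,fy=600/h,interpolation=cv2.INTER_CUBIC))
```

```text
[ 0.48748573 -0.30799451  0.05803835] 0.03116934961974341 [ 0.73506222  0.46060978 -1.03408795]
```

View pics/scene11.png

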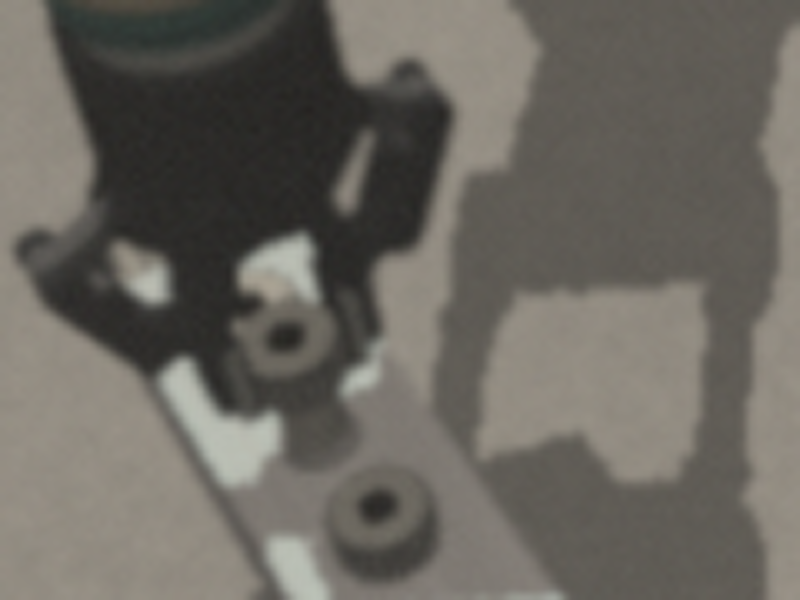

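>>> {"name": "arm_command", "arguments": {
  "steps": [
    [[0,0,0],[0,0.7,-6],180],
    [[0,0,0],[0,0,-6],180],
    [[0,0,0],[0,0,0],180]
  ]
}}

```text
clock: 10.2
position: [0.4877, -0.3075, 0.0466]
ee_rot: [-0.0, 0.079, 0.997, 0.0]
contact_force: [-0.0, -0.8, -1.8]
width: 0.0312
```

>>> {"name": "arm_command", "arguments": {
  "steps": [
    [[0,0,0],[0,0,-5],180],
    [[0,0,0],[0,0,-5],180],
    [[0,0,0],[0,0,-5],180],
    [[0,0,0],[0,0,0],180]
  ]
}}

```text
clock: 10.7
position: [0.4878, -0.3076, 0.0314]
ee_rot: [-0.0, 0.079, 0.997, 0.0]
contact_force: [-0.8, 0.6, -1.4]
width: 0.0308
```

>>> {"name": "arm_command", "arguments": {
  "steps": [
    [[0,0,0],[0,0,-3],180],
    [[0,0,0],[0,0,0],60],
    [[0,0,0],[0,0,0],60],
    [[0,0,0],[0,0,0],60],
    [[0,0,0],[0,0,30],60],
    [[0,0,0],[0,0,40],60],
    [[0,0,0],[0,40,10],60],
    [[0,0,0],[4,50,0],60],
    [[0,0,0],[8,50,0],60],
    [[0,0,0],[16,50,0],60],
    [[0,0,0],[15,45,0],60],
    [[0,0,0],[0,8,0],60],
    [[0,0,0],[0,0,0],60]
  ]
}}

```text
clock: 12.32
position: [0.5309, -0.0648, 0.1091]
ee_rot: [-0.0, 0.078, 0.997, -0.0]
contact_force: [-1.0, -0.2, 0.5]
width: 0.0655
```

Run:
```python
from h import *
s=telemetry.get_state(); p=s["position"];print(p,s["width"],s["contact_force"])
for n,(x,y,w,h) in (("scene",(120,180,180,135)),("top",(320,170,120,120))):
    im=imaging.get_image(n)
    cv2.imwrite(f"pics/{n}12.png",cv2.resize(im[y:y+h,x:x+w],None,fx=600/h,fy=600/h,interpolation=cv2.INTER_CUBIC))
```

```text
[ 0.53086516 -0.06476262  0.10909967] 0.06548955802044727 [-1.00299972 -0.18181703  0.54844243]
```

View pics/scene12.png

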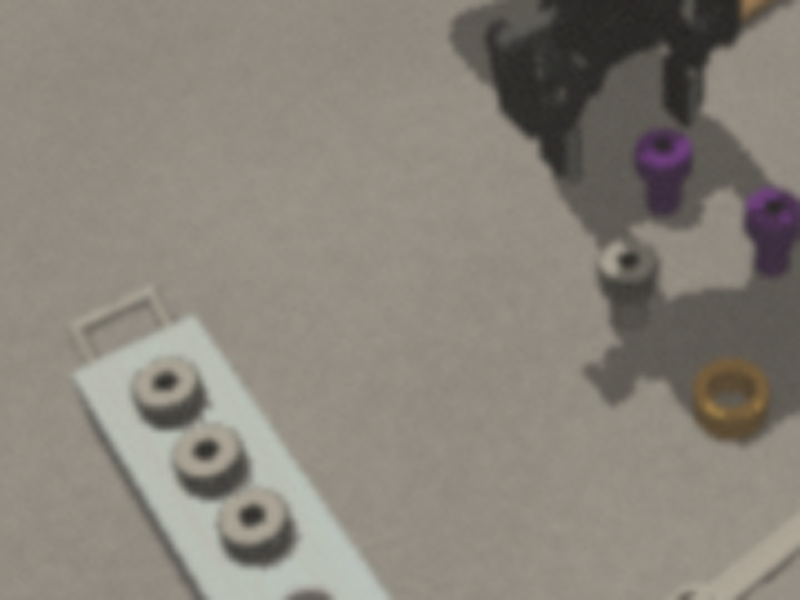

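View pics/top12.png

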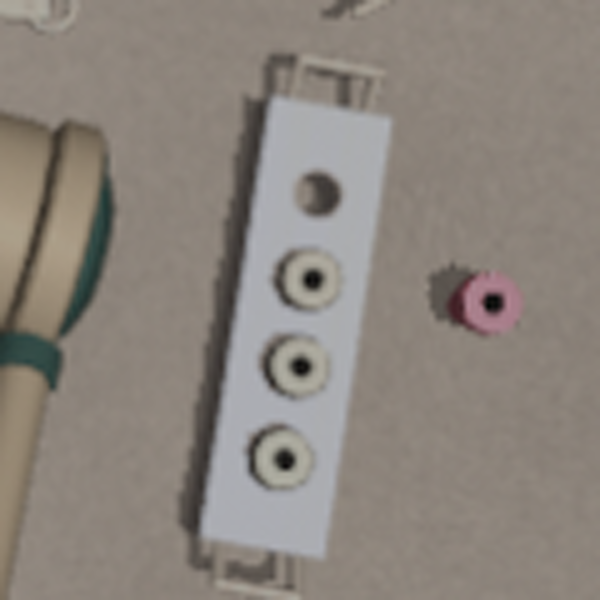

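Bush one is home in bore 1: it sits level with its neighbours at scene (208,450), and the rack hasn't moved. The open gripper is above the second steel bush at (627,260).

>>> {"name": "arm_command", "arguments": {
  "steps": [
    [[0,0,0],[1.2,0,-30],60],
    [[0,0,0],[0,0,-30],60],
    [[0,0,0],[0,0,-22],60],
    [[0,0,0],[0,0,-12],60],
    [[0,0,0],[0,0,-8],60],
    [[0,0,0],[0,0,0],60]
  ]
}}

```text
clock: 13.18
position: [0.5323, -0.0652, 0.007]
ee_rot: [-0.0, 0.079, 0.997, 0.0]
contact_force: [0.8, 1.2, -0.5]
width: 0.0656
```

>>> {"name": "arm_command", "arguments": {
  "steps": [
    [[0,0,0],[0,0,0],180],
    [[0,0,0],[0,0,0],180],
    [[0,0,0],[0,0,0],180],
    [[0,0,0],[0,0,0],180]
  ]
}}

```text
clock: 13.68
position: [0.5329, -0.0648, 0.008]
ee_rot: [0.001, 0.079, 0.997, -0.0]
contact_force: [-0.7, 0.4, 5.8]
width: 0.0308
```

>>> {"name": "arm_command", "arguments": {
  "steps": [
    [[0,0,0],[0,0,10],180],
    [[0,0,0],[0,0,25],180],
    [[0,0,0],[0,0,30],180],
    [[0,0,0],[0,0,28],180],
    [[0,0,0],[4,-20,0],180],
    [[0,0,0],[8,-40,0],180],
    [[0,0,0],[9,-43,0],180],
    [[0,0,0],[9,-45,0],180],
    [[0,0,0],[9,-45,0],180],
    [[0,0,0],[9,-43,0],180],
    [[0,0,0],[5,-20,0],180],
    [[0,0,0],[0,0,0],180],
    [[0,0,0],[0,0,0],180]
  ]
}}

```text
clock: 15.3
position: [0.5844, -0.3191, 0.0993]
ee_rot: [-0.001, 0.079, 0.997, 0.001]
contact_force: [-0.0, 0.1, -2.0]
width: 0.031
```

Run:
```python
from h import *
s=telemetry.get_state(); p=s["position"];print(p,s["ee_rot"],s["width"],s["contact_force"])
for n,(x,y,w,h) in (("scene",(140,220,120,90)),):
    im=imaging.get_image(n)
    cv2.imwrite(f"pics/{n}13.png",cv2.resize(im[y:y+h,x:x+w],None,fx=600/h,fy=600/h,interpolation=cv2.INTER_CUBIC))
```

```text
[ 0.58438605 -0.31913708  0.0993281 ] [-9.75320343e-04  7.86028791e-02  9.96904970e-01  1.05669381e-03] 0.0309630106561092 [-0.03255154  0.14935032 -2.04308034]
```

View pics/scene13.png

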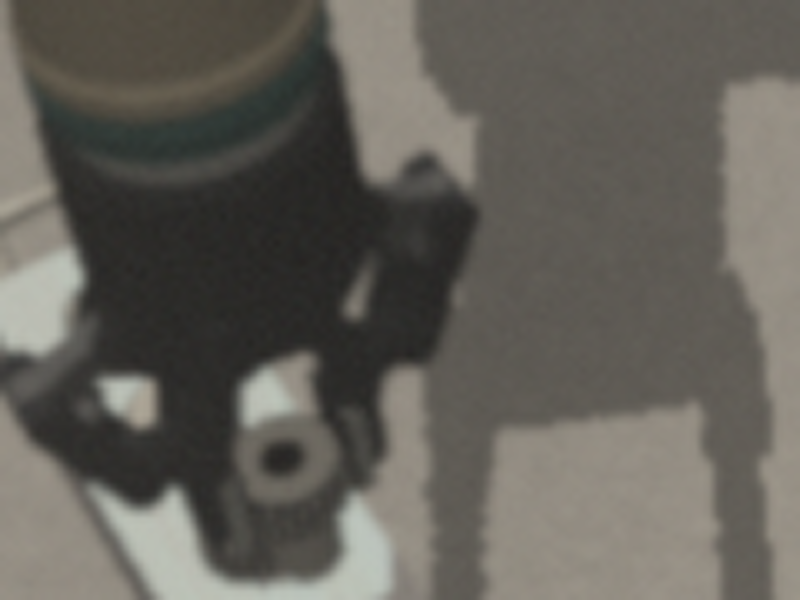

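>>> {"name": "arm_command", "arguments": {
  "steps": [
    [[0,0,0],[1.8,-3,0],180],
    [[0,0,0],[0,0,-15],180],
    [[0,0,0],[0,0,-20],180],
    [[0,0,0],[0,0,-6],180],
    [[0,0,0],[0,0,0],180]
  ]
}}

```text
clock: 15.98
position: [0.5867, -0.3233, 0.0582]
ee_rot: [-0.001, 0.079, 0.997, 0.0]
contact_force: [0.6, -0.8, -2.5]
width: 0.0308
```

Run:
```python
from h import *
g=lambda q:(np.array(q,float)+.5)/6.667-.5+np.array([140,220])
print(atz("scene",g((284,458)),.0993+.0425))
s=telemetry.get_state(); p=s["position"];print(p,s["width"],s["contact_force"])
for n,(x,y,w,h) in (("scene",(140,240,120,90)),):
    im=imaging.get_image(n)
    cv2.imwrite(f"pics/{n}14.png",cv2.resize(im[y:y+h,x:x+w],None,fx=600/h,fy=600/h,interpolation=cv2.INTER_CUBIC))
```

```text
[ 0.58424517 -0.31885488  0.1418    ]
[ 0.58666891 -0.323333    0.05822176] 0.030848813579948887 [ 0.63407039 -0.79661764 -2.48043628]
```

View pics/scene14.png

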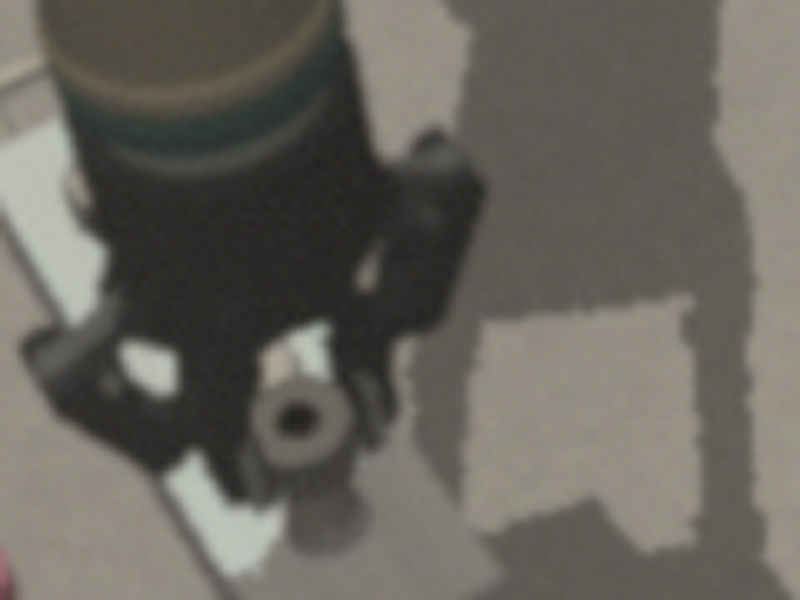

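Lined up over bore 3. Lowering it in.

>>> {"name": "arm_command", "arguments": {
  "steps": [
    [[0,0,0],[0,0.3,-6],180],
    [[0,0,0],[0,0,-6],180],
    [[0,0,0],[0,0,0],180]
  ]
}}

```text
clock: 16.4
position: [0.5866, -0.3232, 0.0464]
ee_rot: [-0.001, 0.079, 0.997, 0.0]
contact_force: [-0.4, -0.8, -1.7]
width: 0.0311
```

>>> {"name": "arm_command", "arguments": {
  "steps": [
    [[0,0,0],[0,0,-5],180],
    [[0,0,0],[0,0,-5],180],
    [[0,0,0],[0,0,-5],180],
    [[0,0,0],[0,0,-2],180],
    [[0,0,0],[0,0,0],180]
  ]
}}

```text
clock: 17.02
position: [0.5869, -0.3234, 0.0298]
ee_rot: [-0.0, 0.079, 0.997, 0.0]
contact_force: [-0.6, 0.1, -1.3]
width: 0.0309
```

>>> {"name": "arm_command", "arguments": {
  "steps": [
    [[0,0,0],[0,0,0],60],
    [[0,0,0],[0,0,0],60],
    [[0,0,0],[0,0,0],60],
    [[0,0,0],[0,0,30],60],
    [[0,0,0],[0,0,50],60],
    [[0,0,0],[0,0,50],60],
    [[0,0,-0.1],[0,20,40],60],
    [[0,0,-0.1],[0,42,40],60],
    [[0,0,-0.1],[0,42,40],60],
    [[0,0,-0.1],[0,42,20],60],
    [[0,0,-0.1],[0,42,0],60],
    [[0,0,-0.1],[0,42,0],60],
    [[0,0,-0.1],[0,42,0],60],
    [[0,0,0],[0,0,0],60]
  ]
}}

```text
clock: 18.77
position: [0.5867, -0.0487, 0.3006]
ee_rot: [0.0, 0.414, 0.91, 0.001]
contact_force: [-0.3, -0.1, 0.6]
width: 0.0651
```

Run:
```python
from h import *
s=telemetry.get_state(); p=s["position"];print(p,s["ee_rot"],s["width"],s["qpos"])
for n,(x,y,w,h) in (("scene",(120,220,160,120)),("top",(320,170,120,120))):
    im=imaging.get_image(n); cv2.imwrite(f"pics/{n}15full.png",im)
    cv2.imwrite(f"pics/{n}15.png",cv2.resize(im[y:y+h,x:x+w],None,fx=600/h,fy=600/h,interpolation=cv2.INTER_CUBIC))
```

```text
[ 0.58673873 -0.04865829  0.30059645] [1.84572533e-04 4.14047930e-01 9.10254866e-01 5.96018045e-04] 0.06505507129555574 [-2.01605913e-01  2.61628715e-01  1.30269979e+00  1.07946754e-03
  1.57663804e+00 -9.18602186e-01]
```

View pics/scene15.png

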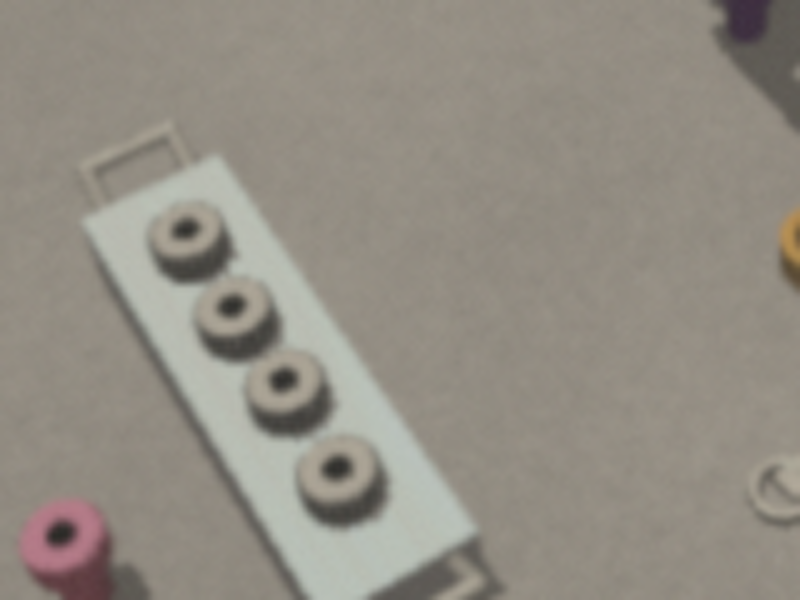

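View pics/top15full.png

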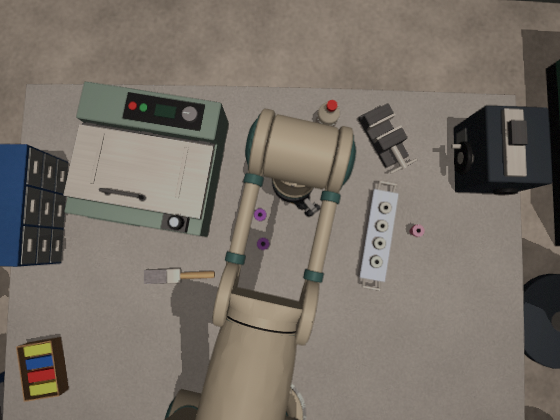

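Run:
```python
from h import *
p=[.5106,-.3107,-.1575]
M=[(-.075,0,.063),(-.025,0,.063),(.025,0,.063),(.075,0,.063)]
c,s=np.cos(p[2]),np.sin(p[2]); X=[(p[0]+c*a-s*b,p[1]+s*a+c*b,z) for a,b,z in M]
print((proj("scene",X)+.5-[120,220])*5); print((proj("top",X)+.5-[320,170])*5)
g=lambda q:(np.array(q,float)+.5)/5-.5+np.array([120,220])
for q in((186,230),(232,305),(285,378),(338,467)): print(atz("scene",g(q),.063))
im=cv2.imread("pics/top15full.png")[190:280,350:410]; cv2.imwrite("pics/top15z.png",cv2.resize(im,None,fx=6.5,fy=6.5,interpolation=cv2.INTER_CUBIC))
```

```text
[[183.51273426 230.52548204]
 [230.94089237 303.49848071]
 [281.86116512 381.40538769]
 [336.61117642 464.66989508]]
[[282.67104865 456.71210207]
 [296.85242888 366.33039716]
 [310.81437655 276.64057843]
 [324.55209259 187.69179524]]
[ 0.43746283 -0.29795808  0.063     ]
[ 0.48729752 -0.30690706  0.063     ]
[ 0.53514752 -0.31265842  0.063     ]
[ 0.58629943 -0.32271486  0.063     ]
```

View pics/top15z.png

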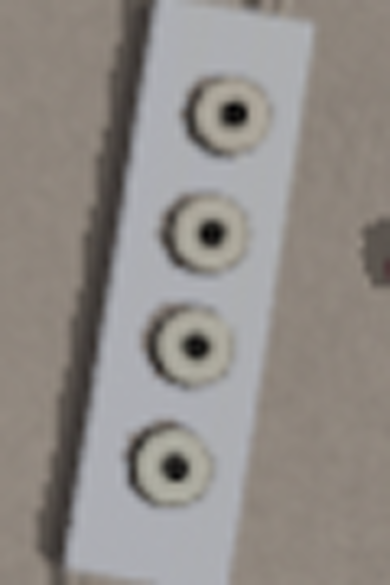

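Both bushes sit at head-on-rack height and agree with the model within 1 mm. Now to the lid handle, with the knob untouched.

>>> {"name": "arm_command", "arguments": {
  "steps": [
    [[0,0,-0.0855],[0,25,0],60],
    [[0,0,-0.0855],[0,40,0],60],
    [[0,0,-0.0855],[0,44,0],60],
    [[0,0,-0.0855],[0,44,0],60],
    [[0,0,-0.0855],[0,44,0],60],
    [[0,0,-0.0855],[0,44,0],60],
    [[0,0,-0.0855],[0,44,0],60],
    [[0,0,-0.0855],[1,44,0],60],
    [[0,0,-0.0855],[1,42,-20],60],
    [[0,0,-0.0855],[1,32,-30],60],
    [[0,0,0],[0,0,0],60]
  ]
}}

```text
clock: 20.25
position: [0.5893, 0.3517, 0.2462]
ee_rot: [-0.001, 0.755, 0.656, -0.003]
contact_force: [0.3, 0.6, 0.4]
width: 0.0654
```

Run:
```python
from h import *
s=telemetry.get_state(); p=s["position"];print(p,s["ee_rot"],s["width"],s["qpos"],s["contact_force"])
for n,(x,y,w,h) in (("scene",(310,80,160,120)),):
    im=imaging.get_image(n)
    cv2.imwrite(f"pics/{n}16.png",cv2.resize(im[y:y+h,x:x+w],None,fx=600/h,fy=600/h,interpolation=cv2.INTER_CUBIC))
print((proj("scene",[[.59,.354,.208]])-[310,80])*5)
```

```text
[0.58930492 0.35172075 0.24620477] [-0.00079987  0.75487735  0.65585878 -0.00296825] 0.06535521058884754 [ 4.36848611e-01  4.36642473e-01  1.16753844e+00 -9.38020713e-05
  1.54355930e+00  5.77000191e-01] [0.30598264 0.58584668 0.38187296]
[[388.54550359 244.01049374]]
```

View pics/scene16.png

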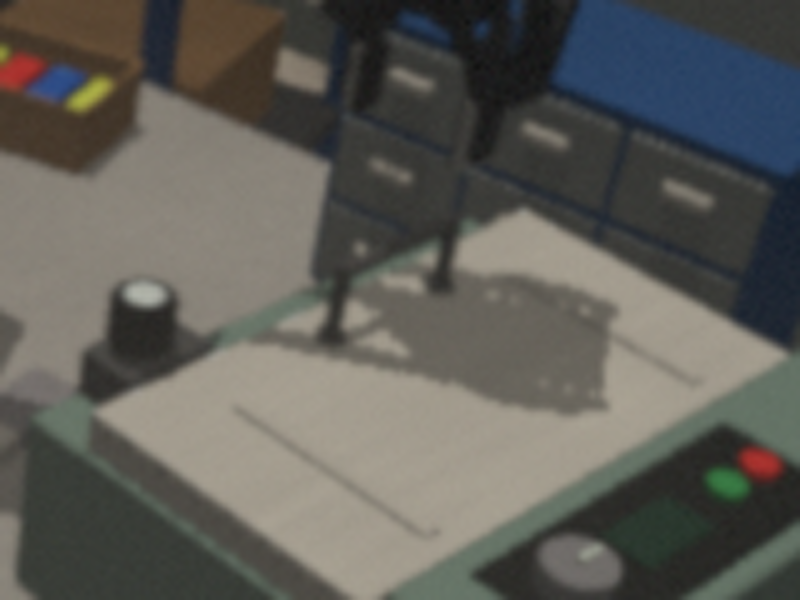

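>>> {"name": "arm_command", "arguments": {
  "steps": [
    [[0,0,0],[1,1,-20],60],
    [[0,0,0],[0,0,-25],60],
    [[0,0,0],[0,0,-15],60],
    [[0,0,0],[0,0,-12],60],
    [[0,0,0],[0,0,0],60]
  ]
}}

```text
clock: 20.92
position: [0.591, 0.3518, 0.1776]
ee_rot: [-0.0, 0.756, 0.655, -0.0]
contact_force: [0.3, -0.2, 0.7]
width: 0.0654
```

Run:
```python
from h import *
s=telemetry.get_state(); p=s["position"];print(p,s["contact_force"])
for n,(x,y,w,h) in (("scene",(340,70,120,90)),):
    im=imaging.get_image(n)
    cv2.imwrite(f"pics/{n}17.png",cv2.resize(im[y:y+h,x:x+w],None,fx=600/h,fy=600/h,interpolation=cv2.INTER_CUBIC))
```

```text
[0.5910244  0.3517943  0.17763276] [ 0.34830414 -0.18273172  0.69822175]
```

View pics/scene17.png

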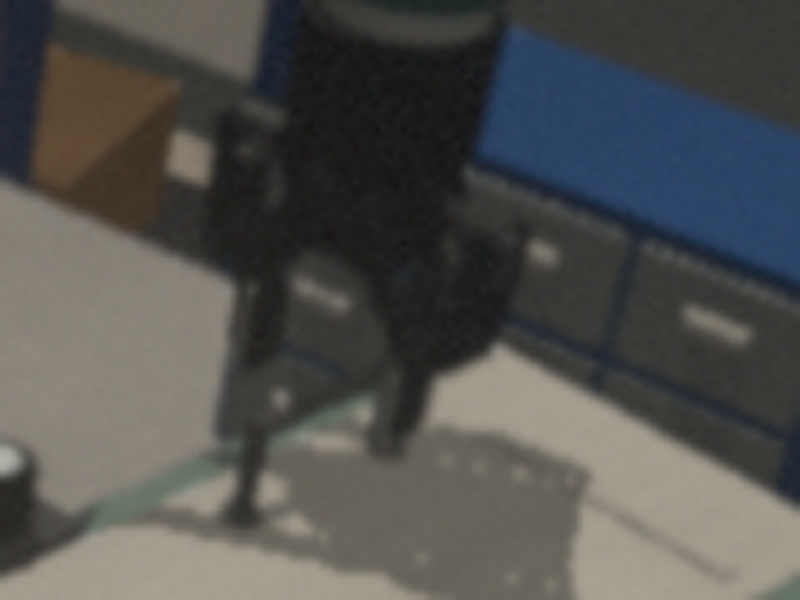

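>>> {"name": "arm_command", "arguments": {
  "steps": [
    [[0,0,0],[0,0,-7],60],
    [[0,0,0],[0,0,-5],60],
    [[0,0,0],[0,0,0],240],
    [[0,0,0],[0,0,0],240],
    [[0,0,0],[0,0,0],240],
    [[0,0,0],[0,0,0],240],
    [[0,0,0],[0,0,0],240]
  ]
}}

```text
clock: 21.85
position: [0.5924, 0.3525, 0.1664]
ee_rot: [0.001, 0.756, 0.655, 0.001]
contact_force: [4.1, -0.1, 0.3]
width: 0.0079
```

Run:
```python
from h import *
s=telemetry.get_state(); p=s["position"];print(p,s["contact_force"],s["width"])
for n,(x,y,w,h) in (("scene",(340,70,120,90)),):
    im=imaging.get_image(n)
    cv2.imwrite(f"pics/{n}18.png",cv2.resize(im[y:y+h,x:x+w],None,fx=600/h,fy=600/h,interpolation=cv2.INTER_CUBIC))
```

```text
[0.59241754 0.35246329 0.16644384] [ 4.05296389 -0.05343342  0.30576516] 0.00791180335915416
```

View pics/scene18.png

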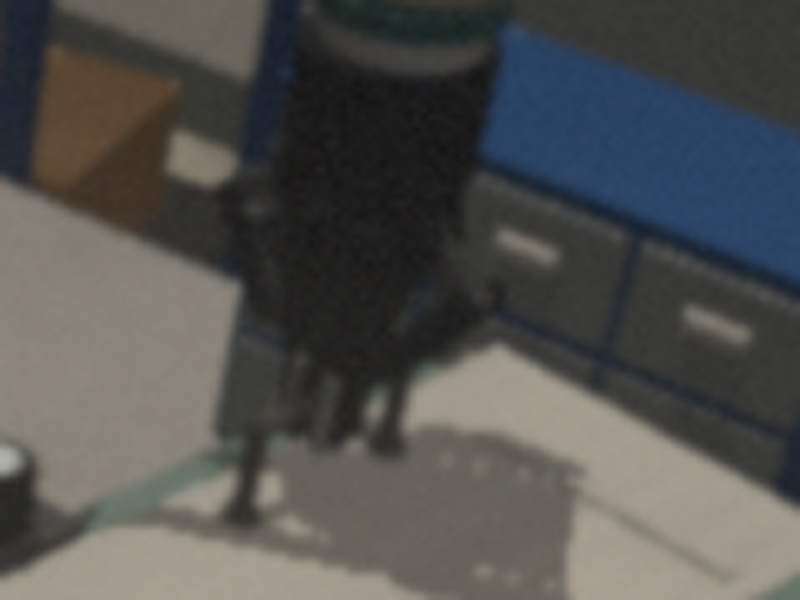

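>>> {"name": "arm_command", "arguments": {
  "steps": [
    [[0,0,0],[0,0,1.5],240],
    [[0,0,0],[0,0,1.5],240],
    [[0,0,0],[0,0,1.5],240],
    [[0,0,0],[0,0,0],240]
  ]
}}

```text
clock: 22.4
position: [0.5933, 0.3523, 0.1691]
ee_rot: [0.001, 0.756, 0.655, 0.001]
contact_force: [8.9, 0.2, -6.7]
width: 0.008
```

>>> {"name": "arm_command", "arguments": {
  "steps": [
    [[0,0,0],[-0.5,0,1.5],240],
    [[0,0,0],[-0.5,0,1.5],240],
    [[0,0,0],[0,0,0],240]
  ]
}}

```text
clock: 22.78
position: [0.5933, 0.3523, 0.1694]
ee_rot: [0.001, 0.756, 0.655, 0.001]
contact_force: [13.4, 1.3, -17.4]
width: 0.008
```

The tug reads 17 N upward while the handle rose only about 3 mm and then stopped hard, so the latch has caught. Easing off, releasing the handle and going to the knob.

>>> {"name": "arm_command", "arguments": {
  "steps": [
    [[0,0,0],[0.5,0,-3],240],
    [[0,0,0],[0.5,0,-3],240],
    [[0,0,0],[0,0,-1.5],240],
    [[0,0,0],[0,0,0],60],
    [[0,0,0],[0,0,0],60],
    [[0,0,0],[0,0,0],60],
    [[0,0,0],[0,0,30],60],
    [[0,0,0],[0,0,45],60],
    [[0,0,-0.13],[-9,-19,0],60],
    [[0,0,-0.13],[-9,-19,0],60],
    [[0,0,-0.13],[-9,-19,0],60],
    [[0,0,-0.13],[-9,-19,0],60],
    [[0,0,-0.13],[-9,-19,0],60],
    [[0,0,-0.13],[-9,-18,0],60],
    [[0,0,-0.13],[-9,-18,0],60],
    [[0,0,0],[0,0,0],60],
    [[0,0,0],[0,0,0],60]
  ]
}}

```text
clock: 24.9
position: [0.5283, 0.2221, 0.2412]
ee_rot: [-0.0, 0.966, 0.257, 0.0]
contact_force: [-0.3, 0.8, 0.8]
width: 0.0654
```

Run:
```python
from h import *
s=telemetry.get_state(); p=s["position"];print(p,s["ee_rot"],s["contact_force"],s["width"],s["qpos"])
for n,(x,y,w,h) in (("scene",(290,70,160,120)),):
    im=imaging.get_image(n)
    cv2.imwrite(f"pics/{n}19.png",cv2.resize(im[y:y+h,x:x+w],None,fx=600/h,fy=600/h,interpolation=cv2.INTER_CUBIC))
```

```text
[0.52826685 0.22214175 0.24119211] [-3.05151238e-04  9.66305782e-01  2.57396443e-01  3.35921778e-04] [-0.26674398  0.82299463  0.79904981] 0.06542413459469304 [2.76254744e-01 2.56602309e-01 1.45252923e+00 6.05364597e-04
 1.43177966e+00 1.32631355e+00]
```

View pics/scene19.png

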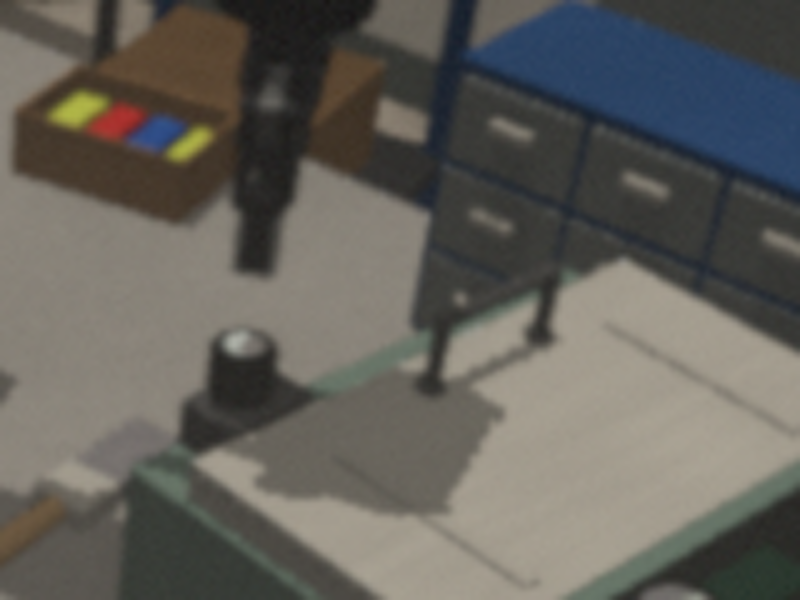

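Run:
```python
from h import *
p=telemetry.get_state()["position"]; a=np.radians(-60); d=np.array([np.cos(a),np.sin(a),0])
for dz in(.02,.03): print((proj("scene",[p+d*.036+[0,0,dz],p-d*.036+[0,0,dz],p+[0,0,dz]])-[290,70])*5)
g=lambda q:(np.array(q,float)+.5)/5-.5+np.array([290,70])
print(atz("scene",g((245,343)),.206))
```

```text
[[249.94457221 286.6859093 ]
 [269.40139376 215.72615149]
 [259.94104417 250.24715072]]
[[252.30342045 268.73729219]
 [271.74376603 198.29154795]
 [262.29337633 232.554919  ]]
[0.52511971 0.22265379 0.206     ]
```

>>> {"name": "arm_command", "arguments": {
  "steps": [
    [[0,0,0],[-2.7,-0.7,-20],60],
    [[0,0,0],[0,0,-25],60],
    [[0,0,0],[0,0,-18],60],
    [[0,0,0],[0,0,-11],60],
    [[0,0,0],[0,0,0],60]
  ]
}}

```text
clock: 25.58
position: [0.5251, 0.2211, 0.1662]
ee_rot: [-0.0, 0.966, 0.257, -0.001]
contact_force: [-0.5, -0.3, -0.2]
width: 0.0652
```

>>> {"name": "arm_command", "arguments": {
  "steps": [
    [[0,0,0],[0,0,0],180],
    [[0,0,0],[0,0,0],180],
    [[0,0,0],[0,0,0],180],
    [[0,0,0],[0,0,0],180]
  ],
  "newtons": 30
}}

```text
clock: 26.08
position: [0.5255, 0.222, 0.1683]
ee_rot: [-0.001, 0.967, 0.256, 0.001]
contact_force: [-2.2, 4.3, 5.6]
width: 0.0326
```

>>> {"name": "arm_command", "arguments": {
  "steps": [
    [[0,0,0.1],[0,0,0],180],
    [[0,0,0.1],[0,0,0],180],
    [[0,0,0.1],[0,0,0],180],
    [[0,0,0.1],[0,0,0],180],
    [[0,0,0.1],[0,0,0],180],
    [[0,0,0],[0,0,0],180]
  ]
}}

```text
clock: 26.82
position: [0.5255, 0.2219, 0.1683]
ee_rot: [-0.001, 0.873, 0.488, 0.001]
contact_force: [-1.6, 3.4, 5.1]
width: 0.0324
```

Run:
```python
from h import *
s=telemetry.get_state(); print(s["ee_rot"],s["moment"],s["contact_force"],s["width"],s["qpos"][5],s["position"])
```

```text
[-5.93886056e-04  8.72878884e-01  4.87935079e-01  1.20837309e-03] [0.58614523 0.43070609 0.05142665] [-1.55877666  3.44640841  5.1206528 ] 0.0324337952787836 0.8271479008823885 [0.52554843 0.22187063 0.16827255]
```

>>> {"name": "arm_command", "arguments": {
  "steps": [
    [[0,0,0.1],[0,0,0],180],
    [[0,0,0.1],[0,0,0],180],
    [[0,0,0.1],[0,0,0],180],
    [[0,0,0.1],[0,0,0],180],
    [[0,0,0],[0,0,0],180]
  ]
}}

```text
clock: 27.45
position: [0.5256, 0.2218, 0.1683]
ee_rot: [-0.0, 0.759, 0.652, 0.001]
contact_force: [-1.2, 3.3, 6.3]
width: 0.0327
```

Run:
```python
from h import *
s=telemetry.get_state(); print(s["ee_rot"],s["moment"],s["contact_force"],s["width"],s["qpos"][5],s["position"])
```

```text
[-2.90264947e-04  7.58544208e-01  6.51620135e-01  1.34126721e-03] [0.62634989 0.43842447 0.06803699] [-1.17178507  3.28551173  6.34344945] 0.03267155232087788 0.42710957015298995 [0.5256132  0.22182597 0.16827617]
```

>>> {"name": "arm_command", "arguments": {
  "steps": [
    [[0,0,0.1],[0,0,0],180],
    [[0,0,0.1],[0,0,0],180],
    [[0,0,0.1],[0,0,0],180],
    [[0,0,0],[0,0,0],180]
  ]
}}

```text
clock: 27.95
position: [0.5259, 0.2207, 0.1682]
ee_rot: [0.001, 0.653, 0.758, 0.001]
contact_force: [-1.9, 1.3, 5.1]
width: 0.0323
```

Run:
```python
from h import *
s=telemetry.get_state(); print(s["ee_rot"],s["moment"],s["contact_force"],s["width"],s["qpos"][5],s["position"])
```

```text
[0.00078761 0.65280688 0.75752357 0.00077162] [ 0.15391602  0.21776947 -0.16278844] [-1.856379    1.31999312  5.05922835] 0.032349147157263426 0.1276337697753575 [0.52594626 0.22073814 0.16819172]
```

>>> {"name": "arm_command", "arguments": {
  "steps": [
    [[0,0,0.1],[0,0,0],180],
    [[0,0,0.1],[0,0,0],180],
    [[0,0,0.08],[0,0,0],180],
    [[0,0,0],[0,0,0],180]
  ]
}}

```text
clock: 28.45
position: [0.5267, 0.2199, 0.1681]
ee_rot: [0.002, 0.542, 0.841, 0.0]
contact_force: [1.9, -1.9, 5.6]
width: 0.0323
```

Run:
```python
from h import *
s=telemetry.get_state(); print(s["ee_rot"],s["moment"],s["contact_force"],s["width"],s["qpos"][5],s["position"])
```

```text
[1.74499831e-03 5.41634144e-01 8.40612398e-01 4.53323974e-04] [-0.28147739 -0.25114875 -0.47463378] [ 1.92698825 -1.87423844  5.5692777 ] 0.032285032613909116 -0.15038749618578595 [0.52671858 0.21991528 0.16805529]
```

>>> {"name": "arm_command", "arguments": {
  "steps": [
    [[0,0,0],[0,0,0],60],
    [[0,0,0],[0,0,0],60],
    [[0,0,0],[0,0,0],60],
    [[0,0,0],[0,0,30],60],
    [[0,0,0],[0,0,45],60],
    [[0,0,-0.0815],[9.5,19,0],60],
    [[0,0,-0.0815],[9.5,19,0],60],
    [[0,0,-0.0815],[9.5,19,0],60],
    [[0,0,-0.0815],[9.5,19,0],60],
    [[0,0,-0.0815],[9.5,19,0],60],
    [[0,0,-0.0815],[9.5,18,0],60],
    [[0,0,-0.0815],[9.5,18,0],60],
    [[0,0,0],[0,0,0],60],
    [[0,0,0],[0,0,0],60]
  ]
}}

```text
clock: 30.2
position: [0.5913, 0.3512, 0.2417]
ee_rot: [0.0, 0.755, 0.655, -0.001]
contact_force: [0.1, -0.8, 0.0]
width: 0.0652
```

Run:
```python
from h import *
s=telemetry.get_state(); p=s["position"];print(p,s["ee_rot"],s["contact_force"],s["width"],s["qpos"])
```

```text
[0.59130735 0.3511658  0.24165589] [ 8.12762666e-05  7.55283397e-01  6.55397927e-01 -7.36181541e-04] [ 0.0879786  -0.79576212  0.03104805] 0.06524674004350066 [ 4.35140690e-01  4.37362662e-01  1.17721379e+00 -5.63033287e-04
  1.52838655e+00  5.76542083e-01]
```

>>> {"name": "arm_command", "arguments": {
  "steps": [
    [[0,0,0],[1.5,1,-20],60],
    [[0,0,0],[0,0,-25],60],
    [[0,0,0],[0,0,-18],60],
    [[0,0,0],[0,0,-13],60],
    [[0,0,0],[0,0,0],240],
    [[0,0,0],[0,0,0],240],
    [[0,0,0],[0,0,0],240],
    [[0,0,0],[0,0,0],240],
    [[0,0,0],[0,0,0],240]
  ],
  "newtons": 60
}}

```text
clock: 31.32
position: [0.5925, 0.3532, 0.1672]
ee_rot: [-0.0, 0.756, 0.655, 0.0]
contact_force: [-4.2, 0.2, 6.4]
width: 0.0081
```

Run:
```python
from h import *
# lid arc: handle relative to hinge, washer yaw
yaw=-.1404; ux=np.array([np.cos(yaw),np.sin(yaw)])
r=np.hypot(.165,.058); a0=np.arctan2(.058,.165)
prev=None
for t in np.radians(np.arange(0,53,4)):
    h=-r*np.cos(a0+t)+.165; v=r*np.sin(a0+t)-.058
    d=np.array([*(ux*h),v])*1000
    print(np.degrees(t).round(),d.round(1), None if prev is None else (d-prev).round(1)); prev=d
```

```text
0.0 [-0.  0.  0.] None
4.0 [ 4.4 -0.6 11.4] [ 4.4 -0.6 11.4]
8.0 [ 9.6 -1.4 22.4] [ 5.2 -0.7 11. ]
12.0 [15.5 -2.2 33. ] [ 5.9 -0.8 10.6]
16.0 [22.2 -3.1 43.2] [ 6.6 -0.9 10.2]
20.0 [29.5 -4.2 52.9] [ 7.3 -1.   9.7]
24.0 [37.5 -5.3 62.1] [ 8.  -1.1  9.2]
28.0 [46.1 -6.5 70.7] [ 8.6 -1.2  8.6]
32.0 [55.3 -7.8 78.6] [ 9.2 -1.3  7.9]
36.0 [65.  -9.2 85.9] [ 9.7 -1.4  7.3]
40.0 [ 75.1 -10.6  92.5] [10.2 -1.4  6.6]
44.0 [ 85.7 -12.1  98.3] [10.6 -1.5  5.8]
48.0 [ 96.7 -13.7 103.4] [11.  -1.6  5.1]
52.0 [108.  -15.3 107.7] [11.3 -1.6  4.3]
```

>>> {"name": "arm_command", "arguments": {
  "steps": [
    [[0,0,0],[1.7,-0.2,5],240],
    [[0,0,0],[2.7,-0.4,6.4],240],
    [[0,0,0],[5.2,-0.7,11],240],
    [[0,0,0],[0,0,0],240]
  ]
}}

```text
clock: 31.82
position: [0.6009, 0.3519, 0.1882]
ee_rot: [-0.002, 0.756, 0.655, -0.002]
contact_force: [-7.6, 1.9, -0.7]
width: 0.0078
```

>>> {"name": "arm_command", "arguments": {
  "steps": [
    [[0,0,0],[5,-0.8,10.6],240],
    [[0,0,0],[6.2,-0.9,10.2],240],
    [[0,0,0],[7,-1,9.7],240],
    [[0,0,0],[7.7,-1.1,9.2],240],
    [[0,0,0],[0,0,0],240]
  ]
}}

```text
clock: 32.45
position: [0.6274, 0.348, 0.2283]
ee_rot: [-0.001, 0.756, 0.655, -0.001]
contact_force: [-5.6, 0.8, 0.2]
width: 0.0074
```

Run:
```python
from h import *
s=telemetry.get_state(); p=s["position"];print(p,s["contact_force"],s["width"])
for n,(x,y,w,h) in (("scene",(310,20,240,180)),):
    im=imaging.get_image(n)
    cv2.imwrite(f"pics/{n}20.png",cv2.resize(im[y:y+h,x:x+w],None,fx=600/h,fy=600/h,interpolation=cv2.INTER_CUBIC))
```

```text
[0.62736705 0.34798432 0.22827055] [-5.58865098  0.78814839  0.20516978] 0.007447900524718453
```

View pics/scene20.png

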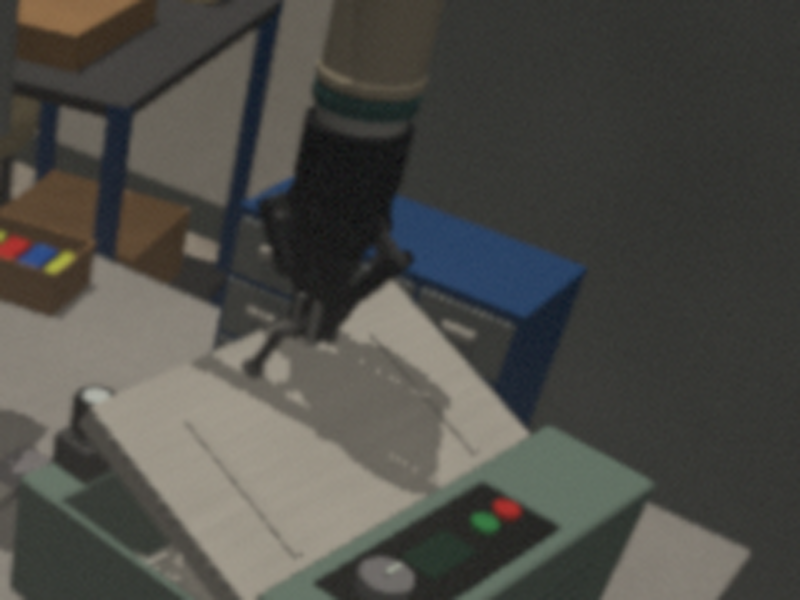

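>>> {"name": "arm_command", "arguments": {
  "steps": [
    [[0,0,0],[8.5,-1.2,8.6],240],
    [[0,0,0],[9.1,-1.3,7.9],240],
    [[0,0,0],[9.7,-1.4,7.3],240],
    [[0,0,0],[10.2,-1.4,6.6],240],
    [[0,0,0],[0,0,0],240]
  ]
}}

```text
clock: 33.12
position: [0.6649, 0.3425, 0.261]
ee_rot: [-0.001, 0.756, 0.655, -0.001]
contact_force: [-8.9, 0.1, 6.8]
width: 0.0075
```

>>> {"name": "arm_command", "arguments": {
  "steps": [
    [[0,0,0],[10,-1.5,7],240],
    [[0,0,0],[10.7,-1.6,5.6],240],
    [[0,0,0],[7,-1,3],240],
    [[0,0,0],[0,0,0],240]
  ]
}}

```text
clock: 33.62
position: [0.694, 0.3381, 0.2764]
ee_rot: [0.0, 0.756, 0.655, 0.001]
contact_force: [-4.6, -0.0, 5.8]
width: 0.0081
```

Run:
```python
from h import *
s=telemetry.get_state(); p=s["position"];print(p,s["contact_force"],s["width"])
for n,(x,y,w,h) in (("scene",(310,20,240,180)),("top",(40,60,200,150))):
    im=imaging.get_image(n); cv2.imwrite(f"pics/{n}21full.png",im)
    cv2.imwrite(f"pics/{n}21.png",cv2.resize(im[y:y+h,x:x+w],None,fx=600/h,fy=600/h,interpolation=cv2.INTER_CUBIC))
```

```text
[0.69399022 0.33814346 0.27644067] [-4.61659221 -0.02300372  5.7985237 ] 0.008070739946460223
```

View pics/scene21.png

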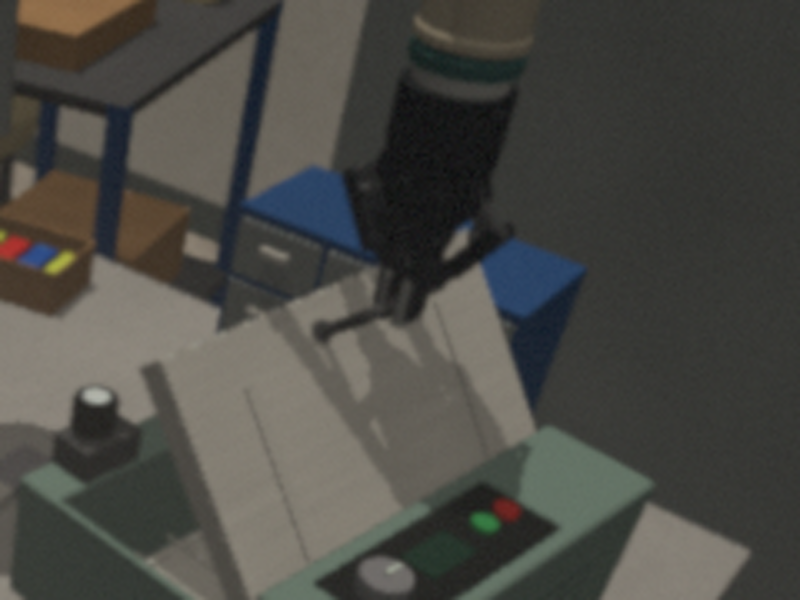

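View pics/top21full.png

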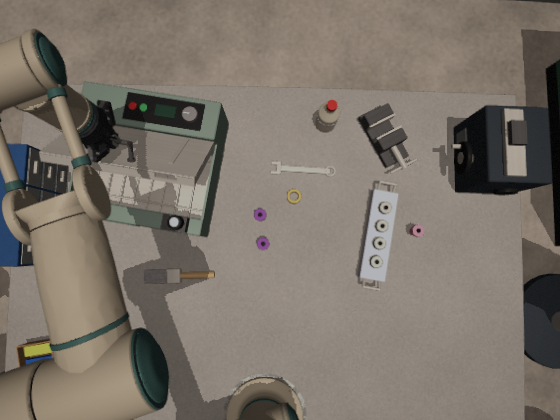

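Run:
```python
from h import *
p=(.6887,.322,-.1404); c,s=np.cos(p[2]),np.sin(p[2])
for y,lab in((-.176,"corner right"),(-.0276,"bar right end"),):
  for t in(42,45,48,51,54):
    T=np.radians(t); hx=.063; fx,fz=((-.19,.016) if y<-.1 else (-.165,.058))
    x=hx+fx*np.cos(T)+fz*np.sin(T); z=.15-fx*np.sin(T)+fz*np.cos(T)
    X=(p[0]+c*x-s*y,p[1]+s*x+c*y,z); print(lab,t,((proj("scene",[X])[0]-[310,20])*3.333).round(0))
```

```text
corner right 42 [133. 369.]
corner right 45 [142. 365.]
corner right 48 [152. 362.]
corner right 51 [162. 360.]
corner right 54 [172. 358.]
bar right end 42 [329. 316.]
bar right end 45 [340. 316.]
bar right end 48 [350. 316.]
bar right end 51 [361. 317.]
bar right end 54 [372. 318.]
```

>>> {"name": "arm_command", "arguments": {
  "steps": [
    [[0,0,0],[0,0,0],240],
    [[0,0,0],[0,0,0],240],
    [[0,0,0],[0,0,0],240],
    [[0,0,0],[0,0,0],240]
  ]
}}

```text
clock: 34.22
position: [0.6937, 0.3382, 0.2763]
ee_rot: [0.0, 0.756, 0.655, 0.001]
contact_force: [-5.5, 0.7, 5.7]
width: 0.0077
```

Run:
```python
from h import *
s=telemetry.get_state();print(s["clock"],s["position"],s["contact_force"],s["width"])
im=imaging.get_image("scene"); a=cv2.imread("pics/scene21full.png"); print(np.abs(im[60:180,330:480].astype(int)-a[60:180,330:480]).mean())
print(manip.sign_off())
```

```text
34.225 [0.69373234 0.33818737 0.27632347] [-5.51411451  0.74647045  5.73141699] 0.007657291235184727
1.3706851851851851
the job is handed in; nothing more can be done
None
```

The job is done and handed in at about 34 s: both bushes are home in the rack, and the arm is holding the lid open at about 50°.

- **Bushes:** One loose steel bush is in bore 1 and the other in bore 3. In both cameras their heads sit at rack-top height, level with the two that were already there, and the rack did not move. The purple and pink look-alikes, the nut, spanner and brush appear where they were; I judged that by eye, without measuring.
- **Lid and latch:** I tugged the handle before touching the knob. It gave about 3 mm and then stopped hard at about 17 N, slightly over your suggested 12 to 15 N, so the latch had caught. I let go and turned the knob about 1.48 rad anticlockwise, until the grip slipped against its stop. The lid then came up freely.
- **Holding:** The arm's travel and the lid corner in the image both put the lid at 50 to 51°. The grip was steady in the last half second, with about 8 N at the wrist.

**Checks that disagreed:**
- **Fingertips:** They sat about 2 to 3 cm higher than the reported tool position. My first close on bush one therefore missed over its head, and I made two more closes there before lifting it. I used the lower depth from then on.
- **Gripper width:** It read 2 to 3 mm less than the true size of most things held.

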